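# Ratchet the spit clamp tight

## Robot

A 6-joint arm with a two-finger parallel gripper is mounted at the origin on the work surface. World frame = base frame: x ahead of the robot, y to its left, z up, the work surface at z = 0. Lengths are in mm, angles in rad, forces in N, time in s.
With the tool pointing down it reaches from about 350 to 775 mm from the base axis. Payload 7.3 kg.
Tool frame: the origin (TCP) lies between the finger pads; the fingertips stand 22 mm ahead of it and the grasp point (between the pads) lies 3 mm ahead of it (nose_length is the distance from the TCP to the fingertips, in mm); z points along the fingers, y is the direction in which the jaws open and shut (so a half turn about z gives the same grasp; the last joint's range is limited). The gripper opens to 92 mm and grips with 3 to 60 N. Pads are 19 mm wide; open, the fingers measure 130 mm over their backs; the gripper's body (75 mm by 190 mm) begins 47 mm behind the grasp point.
Start: joints at [1.171, 0.342, 1.524, -0, 1.275, -0.146], TCP at [131.802, 508.204, 248.741] pointing down, gripper open.
Joint ranges: [-2.53, 2.53], [-0.77, 2.02], [0.04, 2.7], [-1, 4.14], [0.28, 2.66], [-3.11, 3.11]. Speed limits (rad/s): [2.57, 2.57, 3.14, 3.14, 3.14, 3.14].

## Interface

Orientations are given as [roll, pitch, yaw] about the fixed x, y, z axes, in that order (R = Rz(yaw) Ry(pitch) Rx(roll)).
In Python, from plant import get_obs, capture, close_job, nose_length gives the robot as it stands.
- The arm moves only by the tool step_arm, never from a script. Its argument "increments" is text: rows parted by semicolons, each of 7 numbers parted by spaces: the turn, a rotation vector about the tool's x, y, z in rad, then the shift along the tool's x, y, z in mm, then the opening, from -1 (shut) to 1 (fully open). A call has 1 to 20 rows; each row is the pose to reach, as a shift and turn from the pose commanded when the call began, along the tool's axes at that moment; what a row does not reach only later rows make up. A row lasts 1/8 s, in which the tool goes at most 62.5 mm and 10.7 degrees, less where a joint would pass 70% of its speed; a pose out of reach is approached as far as the arm can. A call with a gripper value outside its range is refused whole. The fingers move at their own pace and stop on an object; the grip force is fixed at half the most. Time passes only in rows, so rows that repeat a pose let the fingers close. It gives the time, the measured TCP pose, the force and the opening at its end, in the units of the state.
- get_obs(): the state, without advancing time (a new reading comes with each control period).
- capture(name): name is "scene" or "top" or "wrist"; returns a dict with "frame" (384x512x3 uint8, red, green, blue), "K" (3x3 intrinsics, pixels), "extrinsics" (4x4, takes a point from world to camera coordinates); the wrist camera has in their place "tool_from_camera" (4x4, takes a point from camera to tool coordinates, whose origin is the TCP and whose axes are the flange's). Camera axes: x right, y down, z forward; pixel columns grow to the right and rows downward; lengths in mm; the calibration is good to about 2 mm. A picture is of the moment at which its call begins: read the wrist's pose just before it. There is no depth.
- close_job(): hands the job in, once; it reports no verdict.
The state is a dict: "time": time; "joint_positions": joint angles; "dq": joint speeds; "tau": joint torques, N m; "tool_pos": TCP position; "tcp_rot": TCP orientation; "contact_force": force on the tool from outside, world axes, zero at the start; "moment": the same for the moment, N m; "grip_width": finger opening in mm.
Only numpy, scipy, OpenCV 4.12 (cv2) and the standard library are available. Lean on these libraries where they do the work, as an engineer would, in place of code of your own. Each camera call takes 0.05 s, during which the arm holds its last target.

## Task

Pick up the ratchet wrench (hold it near its heavy head), set its eye flat down over the toothed nut of the spit stand and let go; then take hold of it again by the rubber grip and swing it back and forth between the two uprights, tightening clockwise and letting it slip on each return, until the nut's tab is up against the stop lug. Let go, leaving the wrench sitting flat on the nut. Do not push on the nut or bump the stand with the gripper, and leave the spanner, bowl, jar and mug where they are.

Things in the scene. Friction and masses are not known exactly. Their poses are not given: they have to be found in the camera images.
- wrench: Ratchet wrench, steel, dark rubber grip, 0.45 kg, lying flat, right way up. Origin: centre of its eye at the underside; z up, handle along local -x. Eye: outside 80 mm, bore 58 mm, 18 mm tall. Seated on the nut at any yaw, swung clockwise (seen from above) it turns the nut, after up to 24 degrees of lost motion (15 teeth); swung back, its pawl slips.
- neck (a point): Middle of the wrench's steel neck, 58 mm from the eye's centre, 10 mm above the wrench's underside: hold here to carry it (the head is heavy; the centre of mass lies about 25 mm from the eye's centre). The neck runs from 42 to 115 mm from the eye's centre, 18 mm wide, 3 to 17 mm above the underside.
- grip (a point): On the wrench's rubber grip, 160 mm from the eye's centre, 10 mm above the underside. The grip runs from 115 to 200 mm, 22 mm wide, 2 to 18 mm above the underside: hold here to swing. At the handle end of the bore a spring pawl (3 N) stands 11.5 mm in, in the eye's upper half; the nut's cone pushes it back as the eye is lowered.
- stand: Spit stand, fixed: dark steel base plate 190 x 200 mm, 10 mm thick, a column and a round deck 132 mm across, top 60 mm above the table. Origin: centre of the underside, on the nut's vertical axis. The wrench's handle must point along local -x, out between two upright pins, and can swing about 0.75 rad either side before it meets one. A square spit bar leaves along +x.
- pin_left (a point): Top of the left upright pin (16 mm diameter, top 112 mm above the table), 87 mm from the nut's axis, 1.0 rad from the stand's local -x towards +y.
- pin_right (a point): Top of the right upright pin, the same, towards -y.
- lug (a point): Top centre of the stop lug on the deck: 4 mm tall, 12 mm wide, 49 to 63 mm from the nut's axis.
- nut_seat (a point): Centre of the top face of the nut's flange (diameter 80 mm), 66 mm above the table, on the nut's axis; the wrench's underside rests here when seated. Above it the nut is a collar and ring of ratchet teeth of diameter 51 mm, 18 mm tall, then an 11 mm tall cone that narrows to 27 mm diameter and guides the eye; its tip is 95 mm above the table. Axes as the stand's.
- nut (a joint): Turn of the nut, rad, growing clockwise seen from above (tightening). Starts between 0 and 0.5; it comes to a hard stop at 2.2, where the tab meets the lug. Friction about 0.9 N m either way; it stays where it is left.
- tab_tip (a point): Tip of the nut's flat tab (14 mm wide, 4 mm thick, lying just over the deck), 64 mm from the nut's axis, 64 mm above the table; it turns with the nut and meets the stop lug when the nut is tight.
- spanner: A plain open-ended spanner 190 mm long lying on the table, not used. It lies on the other side of the stand from the wrench. Bystander.
- bowl: Steel bowl, 120 mm wide, 50 mm tall. Bystander.
- jar: Glass jar, 70 mm wide, 100 mm tall. Bystander.
- mug: White mug, 80 mm wide, 90 mm tall. Bystander.

How it is judged:
By the outcome, as a careful person would: the job done as asked, in the order asked, and still so for the second after the job is handed in, with the robot touching nothing.
It also fails if it takes over 72 s, if anything falls off the work surface, if the arm or the gripper's body presses on something with over 40 N, if the wrist force passes 120 N, or if a joint passes its speed limit or range.

## Working session

There is one attempt and no reset: what is moved stays moved. The work goes in short steps, Python scripts to look and compute and a tool call to move; the robot and the scene stay as the last step left them, time stands still between calls to the robot, and variables do not carry over. Pictures are saved under pics/ and viewed, and the job is handed in when it is done.

Besides the shell and the picture viewer there is one more tool, called after "Emit:" by a JSON object that holds its "fn" and its "kwargs", one argument or row to a line. step_arm: Moves the arm, as the interface text tells. Its arguments: {"type":"object","properties":{"increments":{"type":"string"}},"required":["increments"]}

```bash
mkdir -p pics
cat > h.py <<'E'
import numpy as np, cv2, json
from plant import get_obs, capture, close_job, nose_length
from scipy.spatial.transform import Rotation as Rn
def T_tool(o=None):
    o=o or get_obs(); T=np.eye(4); T[:3,:3]=Rn.from_euler('xyz',o['tcp_rot']).as_matrix(); T[:3,3]=o['tool_pos']; return T
def snap(name,fn):
    o=get_obs(); c=capture(name); 
    E=c['extrinsics'] if name!='wrist' else np.linalg.inv(T_tool(o)@np.array(c['tool_from_camera']))
    cv2.imwrite(f'pics/{fn}.png',c['frame'][:,:,::-1]); np.savez(f'pics/{fn}.npz',K=c['K'],E=E)
    return c
def load(fn):
    d=np.load(f'pics/{fn}.npz'); return d['K'],d['E']
def atz(fn,u,v,z):
    K,E=load(fn); d=E[:3,:3].T@np.linalg.inv(K)@[u,v,1]; c=-E[:3,:3].T@E[:3,3]
    return c+d*(z-c[2])/d[2]
def tri(obs):
    A=[];b=[]
    for fn,u,v in obs:
        K,E=load(fn); d=E[:3,:3].T@np.linalg.inv(K)@[u,v,1]; d/=np.linalg.norm(d); c=-E[:3,:3].T@E[:3,3]
        P=np.eye(3)-np.outer(d,d); A.append(P); b.append(P@c)
    x=np.linalg.solve(sum(A),sum(b)); return x,[float(np.linalg.norm(P@x-q)) for P,q in zip(A,b)]
def proj(fn,p):
    K,E=load(fn); q=K@(E[:3,:3]@np.array(p)+E[:3,3]); return q[:2]/q[2]
def crop(fn,x0,y0,x1,y1,s,out):
    im=cv2.imread(f'pics/{fn}.png')[y0:y1,x0:x1]; cv2.imwrite(f'pics/{out}.png',cv2.resize(im,None,fx=s,fy=s,interpolation=cv2.INTER_CUBIC))
E
python3 - <<'E'
from h import *
print(get_obs())
for n in ('scene','top','wrist'):
    c=snap(n,n+'0')
E
```

```text
{'time': 0.0, 'joint_positions': array([ 1.17100185e+00,  3.42726054e-01,  1.52506721e+00,  1.54522657e-05,
        1.27536971e+00, -1.46019334e-01]), 'dq': array([-1.46842200e-03, -3.75523639e-03, -1.38425521e-03, -9.97413364e-04,
        1.42786140e-06, -1.58703052e-03]), 'tau': array([ 5.67388270e-04, -4.31236911e+01, -2.44222695e+01,  7.18102790e-02,
        5.57763828e-02, -1.50990586e-04]), 'tool_pos': array([131.63817042, 507.82874728, 248.02568364]), 'tcp_rot': array([-3.14004119e+00, -2.43102448e-04,  2.88781281e+00]), 'contact_force': array([ 0.15227545, -0.47213012,  0.08311932]), 'moment': array([-0.00315449, -0.0001877 ,  0.06780245]), 'grip_width': 91.60614650318047}
```

View pics/scene0.png

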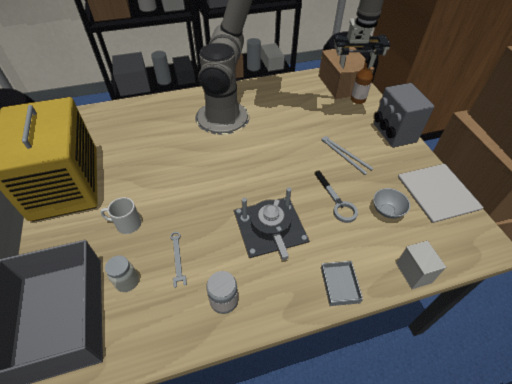

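View pics/top0.png

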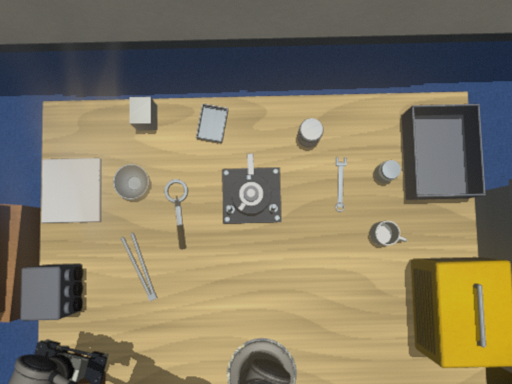

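View pics/wrist0.png

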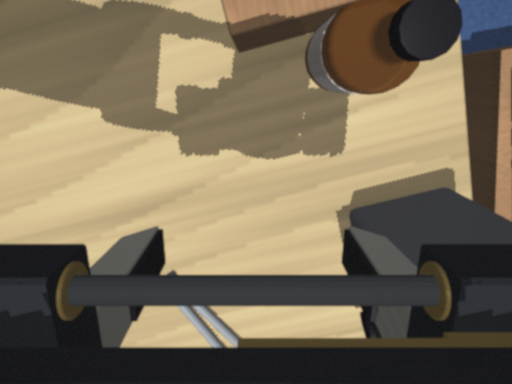

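Run:
```python
from h import *
crop('top0',150,140,300,260,5,'t0c'); crop('scene0',220,160,370,270,5,'s0c')
```

```text
(no output)
```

View pics/t0c.png

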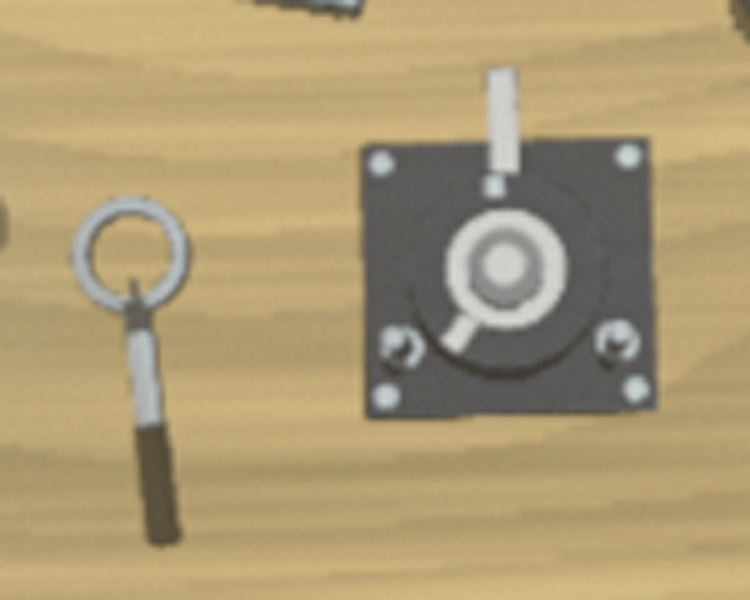

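View pics/s0c.png

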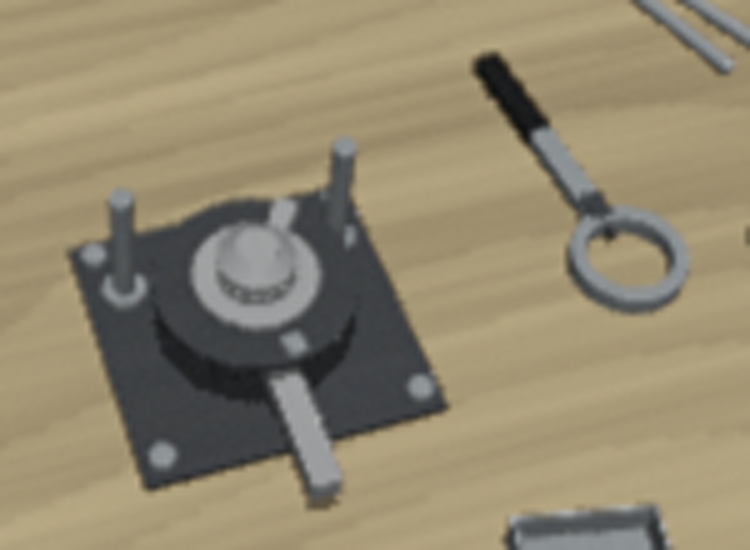

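Run:
```python
from h import *
T=lambda U,V:('top0',(U+.5)/5-.5+150,(V+.5)/5-.5+140)
S=lambda U,V:('scene0',(U+.5)/5-.5+220,(V+.5)/5-.5+160)
K,E=load('top0');print(-E[:3,:3].T@E[:3,3],K[0,0])
for n,a,b in [('eye',(131,255),(628,258)),('gripend',(163,543),(487,58)),('gripstart',(150,426),(538,130)),('cone',(504,265),(253,237)),('pinL',(405,347),(345,147)),('pinR',(616,341),(121,197)),('lug',(494,186),(294,342)),('tab',(455,345),(285,207))]:
    x,r=tri([T(*a),S(*b)]);print(n,x.round(1),np.round(r,1))
for n,a in [('c1',(364,146)),('c2',(650,140)),('c3',(367,416)),('c4',(656,408))]:print(n,atz(*T(*a),10).round(1))
for n,a in [('screw1',(381,163)),('c2',(628,156)),('c3',(386,397)),('c4',(636,388))]:print(n,atz(*T(*a),12).round(1))
for n,a in [('eye',(131,255)),('neckend',(150,426)),('end',(163,545))]:print(n,atz(*T(*a),18).round(1))
```

```text
[ 446.01823761  -16.1690741  1598.57619625] 464.62570160685425
eye [619.4 279.1   7.2] [0.7 0.7]
gripend [421.9 259.1   7.6] [0.3 0.3]
gripstart [501.1 265.4  12.2] [1.4 1.4]
cone [596.7  18.8  98.7] [2.2 2.2]
pinL [546.7  89.6 103.5] [4.1 4.1]
pinR [545.7 -51.7 101.6] [1.4 1.4]
lug [653.8  26.4  62.2] [0.9 0.9]
tab [548.9  55.6  57. ] [0.1 0.1]
c1 [691.2 117.9  10. ]
c2 [690.6 -79.6  10. ]
c3 [504.9 118.9  10. ]
c4 [505.6 -78.6  10. ]
screw1 [678.8 106.2  12. ]
c2 [679.5 -64.1  12. ]
c3 [517.5 105.5  12. ]
c4 [519.5 -65.3  12. ]
eye [618.5 277.8  18. ]
neckend [501.4 265.7  18. ]
end [420.8 257.5  18. ]
```

```bash
cat >> h.py <<'E'
def delta(pos,yaw):
    "turn about tool z (down) and tool shift from measured pose to target pos, tool x heading yaw, pointing straight down"
    T=T_tool(); Rt=Rn.from_euler('xyz',[np.pi,0,yaw]).as_matrix()
    return Rn.from_matrix(T[:3,:3].T@Rt).as_rotvec().round(4), (T[:3,:3].T@(np.array(pos)-T[:3,3])).round(1)
E
python3 - <<'E'
from h import *
c=capture('wrist'); print(np.round(c['tool_from_camera'],3),c['K'])
print(delta([540,271,230],np.pi+.10),nose_length)
E
```

```text
[[ 1.00000e-03 -9.56000e-01 -2.93000e-01  8.03490e+01]
 [ 1.00000e+00  0.00000e+00  0.00000e+00 -1.53100e+00]
 [-0.00000e+00 -2.93000e-01  9.56000e-01 -1.36162e+02]
 [ 0.00000e+00  0.00000e+00  0.00000e+00  1.00000e+00]] [[338.75189048   0.         253.15194052]
 [  0.         338.75189048 188.07524634]
 [  0.           0.           1.        ]]
(array([-8.000e-04, -2.000e-04, -3.538e-01]), array([-454.7, -126.9,   18.4])) 22.0
```

Emit:
{"fn": "step_arm", "kwargs": {
  "increments": "0 0 -0.05 -50 -14 2 1;0 0 -0.09 -100 -28 4 1;0 0 -0.13 -150 -42 6 1;0 0 -0.17 -200 -56 8 1;0 0 -0.21 -255 -71 10 1;0 0 -0.25 -305 -85 12 1;0 0 -0.29 -355 -99 14 1;0 0 -0.33 -405 -113 16 1;0 0 -0.354 -440 -123 18 1;0 0 -0.354 -455 -127 18 1;0 0 -0.354 -455 -127 18 1;0 0 -0.354 -455 -127 18 1"
}}

```text
time: 1.7
tool_pos: [539.2, 272.0, 230.9]
tcp_rot: [3.141, -0.0, -3.04]
contact_force: [-1.0, 0.1, -0.5]
grip_width: 91.8
```

Run:
```python
from h import *
o=get_obs();print(o['time'],o['tool_pos'],o['tcp_rot'],o['grip_width'])
snap('wrist','w1')
crop('w1',0,0,512,384,1.5,'w1c')
```

```text
1.7 [539.18785822 271.99033263 230.88964563] [ 3.14118934e+00 -4.63375553e-04 -3.04039522e+00] 91.79984748363724
```

View pics/w1c.png

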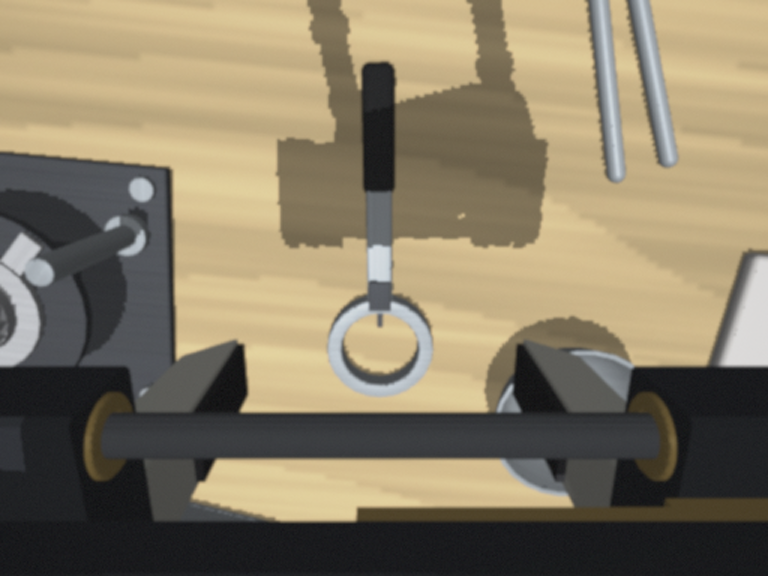

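Run:
```python
from h import *
W=lambda U,V:('w1',(U+.5)/1.5-.5,(V+.5)/1.5-.5)
T=lambda U,V:('top0',(U+.5)/5-.5+150,(V+.5)/5-.5+140)
S=lambda U,V:('scene0',(U+.5)/5-.5+220,(V+.5)/5-.5+160)
for n,a,b,c in [('eye',(381,344.5),(131,255),(628,258)),('end',(378,64),(163,545),(487,57)),('gs',(379,190),(150,426),(538,130))]:
    print(n,tri([W(*a),T(*b)])[0].round(1),tri([W(*a),S(*c)])[0].round(1),atz(*W(*a),18).round(1))
# predicted ring from W, fit eye
for a in [(328,344),(434,344),(381,293),(381,396)]: print(atz(*W(*a),18).round(1))
T0=T_tool()
print(delta([561.2,272.3,110],np.pi+.10))
```

```text
eye [620.  280.2   3.8] [618.6 279.5   6.1] [613.6 279.4  18. ]
end [420.9 257.8  16.2] [420.7 258.3   8.1] [421.3 257.7  18. ]
gs [501.2 266.6  11.7] [500.4 265.5  11.1] [500.1 266.3  18. ]
[617.2 240.   18. ]
[609.2 318.7  18. ]
[573.3 275.2  18. ]
[656.5 283.8  18. ]
(array([ 0.0004, -0.0003,  0.0016]), array([-22. ,  -2.1, 121. ]))
```

Run:
```python
from h import *
print(delta([559,272.7,23.5],np.pi+.109))
```

```text
(array([ 0.0004, -0.0003, -0.0074]), array([-19.9,  -1.5, 207.5]))
```

Emit:
{"fn": "step_arm", "kwargs": {
  "increments": "0 0 -0.007 -10 -1 50 1;0 0 -0.007 -20 -1.5 100 1;0 0 -0.007 -20 -1.5 140 1;0 0 -0.007 -20 -1.5 170 1;0 0 -0.007 -20 -1.5 180 0;0 0 -0.007 -20 -1.5 180 0"
}}

```text
time: 2.5
tool_pos: [560.1, 272.2, 51.1]
tcp_rot: [3.142, -0.0, -3.034]
contact_force: [-0.4, -0.0, -0.1]
grip_width: 76.1
```

Run:
```python
from h import *
o=get_obs();print(o['time'],o['tool_pos'],o['tcp_rot'],o['grip_width'])
snap('wrist','w2')
crop('w2',0,0,512,384,1.5,'w2c')
print(delta([559,272.7,23.5],np.pi+.109))
```

```text
2.5 [560.05716994 272.16143219  51.08414784] [ 3.14150484e+00 -5.03109003e-05 -3.03351031e+00] 76.10261203459727
(array([ 0.0005,  0.0017, -0.0011]), array([ 1.7,  0.6, 28.5]))
```

View pics/w2c.png

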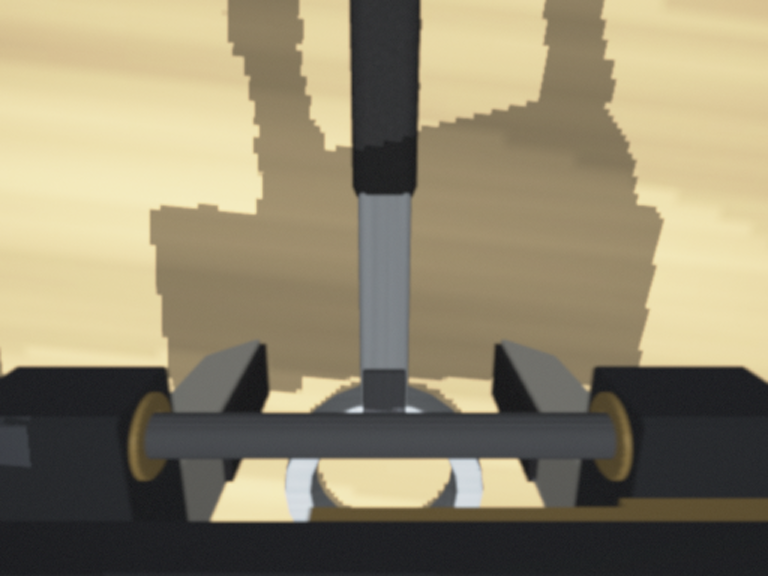

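Run:
```python
from h import *
W=lambda U,V:('w2',(U+.5)/1.5-.5,(V+.5)/1.5-.5)
for a,z in [((385,193),18),((385,193),17),((385,193),10),((384,410),17),((384,370),17),((354,190),17),((415,190),17),((363,368),17),((407,368),17)]: print(a,z,atz(*W(*a),z).round(1))
```

```text
(385, 193) 18 [500.6 266.3  18. ]
(385, 193) 17 [500.7 266.3  17. ]
(385, 193) 10 [501.6 266.5  10. ]
(384, 410) 17 [582. 275.  17.]
(384, 370) 17 [565.3 273.2  17. ]
(354, 190) 17 [500.8 256.   17. ]
(415, 190) 17 [498.6 276.1  17. ]
(363, 368) 17 [565.4 265.4  17. ]
(407, 368) 17 [563.6 281.5  17. ]
```

Emit:
{"fn": "step_arm", "kwargs": {
  "increments": "0 0 0 2.5 0.5 14 0;0 0 0 2.5 0.5 24 0;0 0 0 2.5 0.5 28 0;0 0 0 2.5 0.5 28 0;0 0 0 2.5 0.5 28 -1;0 0 0 2.5 0.5 28 -1;0 0 0 2.5 0.5 28 -1;0 0 0 2.5 0.5 28 -1;0 0 0 2.5 0.5 28 -1;0 0 0 2.5 0.5 28 -1"
}}

```text
time: 3.8
tool_pos: [557.8, 271.9, 22.7]
tcp_rot: [3.141, 0.0, -3.034]
contact_force: [0.5, 1.0, -0.4]
grip_width: 17.7
```

Run:
```python
from h import *
o=get_obs();print(o)
```

```text
{'time': 3.8, 'joint_positions': array([ 3.30013401e-01,  7.56140028e-01,  1.48527738e+00,  1.98416242e-04,
        9.00065776e-01, -1.34813452e+00]), 'dq': array([-0.00083554,  0.0002757 , -0.00016415,  0.00103091, -0.00013725,
       -0.00068722]), 'tau': array([-6.16643205e-01, -5.70493412e+01, -1.86915350e+01, -2.71938918e-01,
        1.46538885e-01, -1.07109800e-02]), 'tool_pos': array([557.83465573, 271.88709518,  22.73355608]), 'tcp_rot': array([ 3.14141687e+00,  7.24301780e-05, -3.03436438e+00]), 'contact_force': array([ 0.48981296,  0.97604116, -0.38725337]), 'moment': array([ 0.21201583,  0.04408612, -0.0413946 ]), 'grip_width': 17.660088993827465}
```

Emit:
{"fn": "step_arm", "kwargs": {
  "increments": "0 0 0 0 0 -5 -1;0 0 0 0 0 -15 -1;0 0 0 0 0 -35 -1;0 0 0 0 0 -65 -1;0 0 0 0 0 -95 -1;0 0 0 0 0 -125 -1;0 0 0 0 0 -150 -1;0 0 0 0 0 -170 -1;0 0 0 0 0 -175 -1;0 0 0 0 0 -175 -1;0 0 0 0 0 -175 -1"
}}

```text
time: 5.18
tool_pos: [557.3, 271.5, 196.5]
tcp_rot: [-3.141, -0.002, -3.034]
contact_force: [0.4, -0.1, -4.1]
grip_width: 17.5
```

Run:
```python
from h import *
o=get_obs();print(o['time'],o['tool_pos'],o['tcp_rot'],o['grip_width'],o['contact_force'],o['moment'])
snap('wrist','w3');snap('scene','s3');snap('top','t3')
crop('w3',0,0,512,384,1.5,'w3c');crop('s3',250,60,400,260,3,'s3c');crop('t3',140,130,290,250,5,'t3c')
```

```text
5.175 [557.2800381  271.53854888 196.52852712] [-3.14114700e+00 -2.19966932e-03 -3.03442424e+00] 17.519375742986224 [ 0.37200972 -0.0973147  -4.1169464 ] [-0.02197381  0.1550658   0.01280866]
```

View pics/w3c.png

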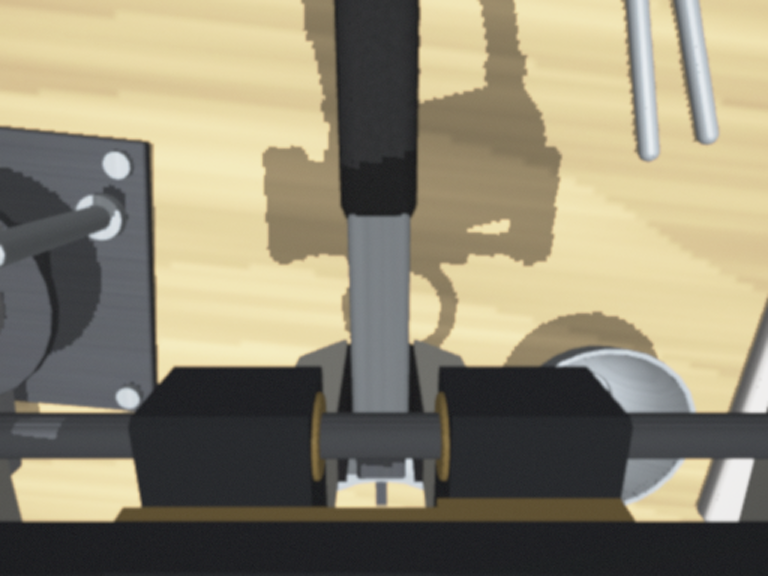

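View pics/s3c.png

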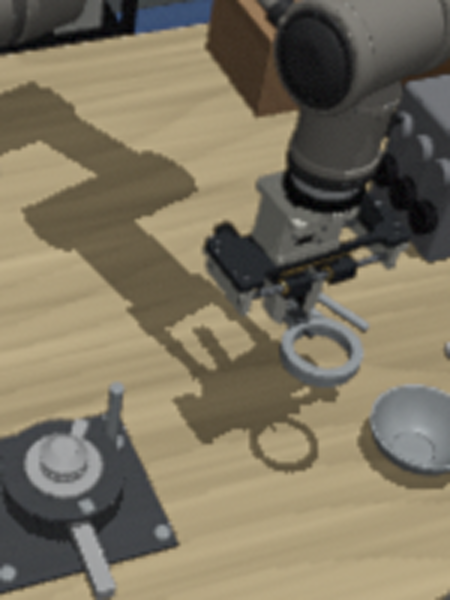

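View pics/t3c.png

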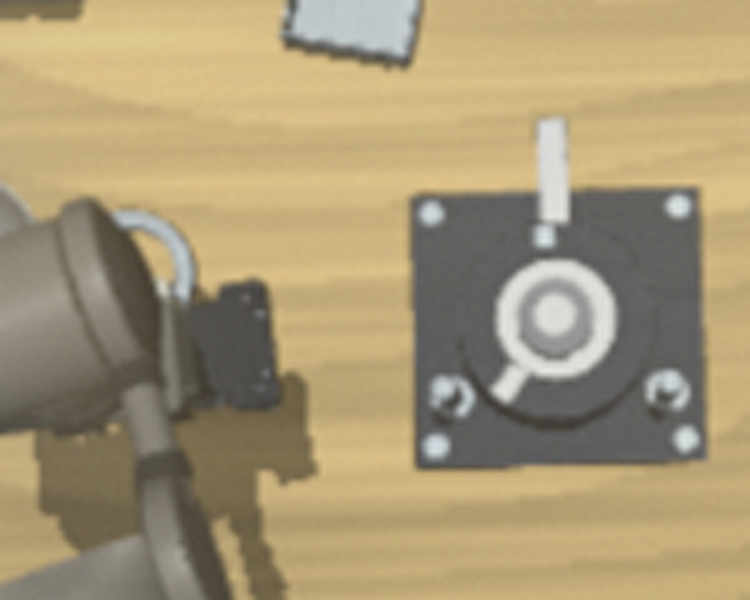

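Run:
```python
from h import *
W=lambda U,V:('w3',(U+.5)/1.5-.5,(V+.5)/1.5-.5)
T=T_tool(); Ti=np.linalg.inv(T)
for a,z in [((379,214),191.8),((379,214),184),((346,210),184),((414,210),184),((349,240),184),((410,240),184),((382,475),191.8),((382,500),185)]:
    p=atz(*W(*a),z); print(a,(Ti@np.r_[p,1])[:3].round(1))
print(T[:3,3])
for d in (57.5,59,60):
  for zt in (16,24,32): print(d,zt,proj('s3',(T@[-d,0,zt,1])[:3]).round(1), proj('w3',(T@[57,0,4.7,1])[:3])*1.5)
crop('s3',330,150,400,205,10,'s3d')
```

```text
(379, 214) [57.7 -1.4  5.1]
(379, 214) [56.4 -1.5 12.9]
(346, 210) [ 57.6 -11.1  12.9]
(414, 210) [57.6  8.8 12.9]
(349, 240) [ 48.6 -10.4  12.9]
(410, 240) [48.7  7.8 12.9]
(382, 475) [-28.3  -0.5   5. ]
(382, 500) [-43.9  -0.4  11.8]
[557.5302614  271.64884837 196.85001529]
57.5 16 [356.1 175.4] [383.94265351 216.62862651]
57.5 24 [355.5 177.2] [383.94265351 216.62862651]
57.5 32 [354.9 179. ] [383.94265351 216.62862651]
59 16 [356.4 175.8] [383.94265351 216.62862651]
59 24 [355.8 177.6] [383.94265351 216.62862651]
59 32 [355.2 179.4] [383.94265351 216.62862651]
60 16 [356.6 176. ] [383.94265351 216.62862651]
60 24 [356.  177.8] [383.94265351 216.62862651]
60 32 [355.4 179.6] [383.94265351 216.62862651]
```

View pics/s3d.png

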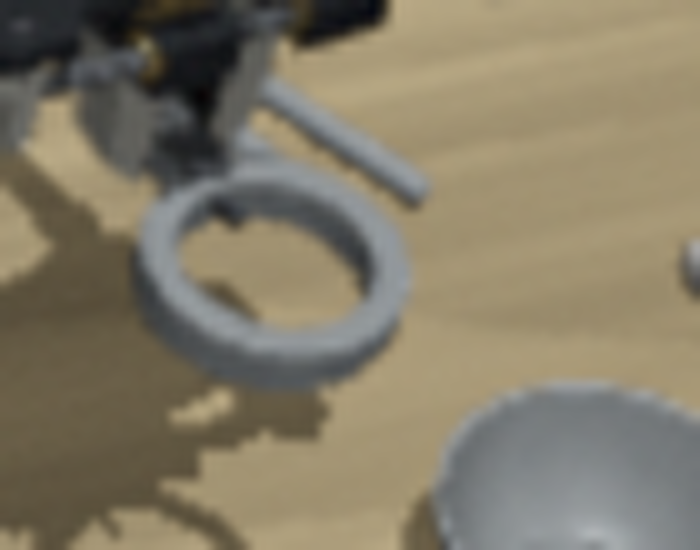

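Run:
```python
from h import *
print(delta([640,130,250],np.pi))
```

```text
(array([-0.0004, -0.0015,  0.1072]), array([ -66.8, -149.7,  -53.2]))
```

Emit:
{"fn": "step_arm", "kwargs": {
  "increments": "0 0 0.01 -5 -10 -8 -1;0 0 0.03 -14 -30 -18 -1;0 0 0.05 -26 -60 -28 -1;0 0 0.07 -40 -90 -38 -1;0 0 0.09 -54 -120 -48 -1;0 0 0.1 -62 -140 -53 -1;0 0 0.107 -67 -150 -53 -1;0 0 0.107 -67 -150 -53 -1;0 0 0.107 -67 -150 -53 -1;0 0 0.107 -67 -150 -53 -1"
}}

```text
time: 6.58
tool_pos: [640.0, 130.9, 250.6]
tcp_rot: [3.141, -0.0, -3.14]
contact_force: [0.7, 0.7, -5.3]
grip_width: 17.7
```

Run:
```python
from h import *
o=get_obs();print(o['time'],o['tool_pos'],o['tcp_rot'],o['dq'].round(3))
snap('wrist','w4')
crop('w4',0,0,512,384,1.5,'w4c')
```

```text
6.575 [640.04579102 130.853661   250.5728218 ] [ 3.14134519e+00 -4.89279354e-04 -3.13992235e+00] [-0.002 -0.002 -0.001 -0.    -0.    -0.001]
```

View pics/w4c.png

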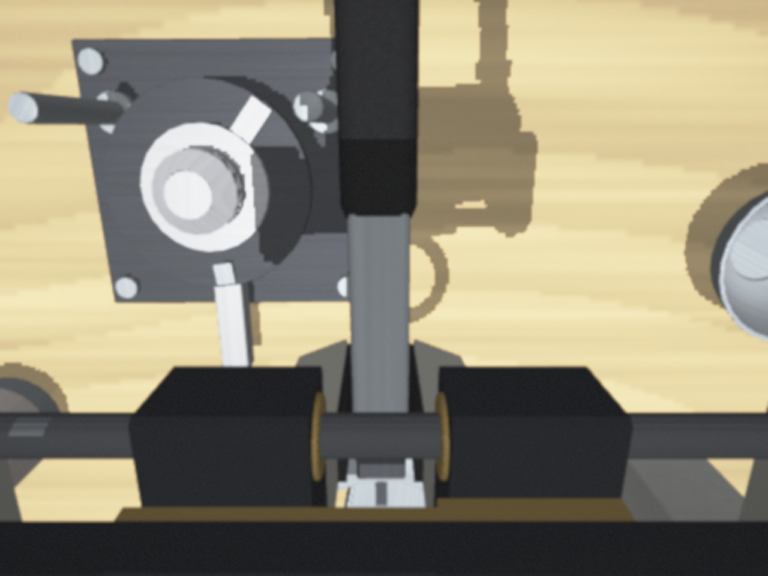

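Run:
```python
from h import *
W=lambda U,V:('w4',(U+.5)/1.5-.5,(V+.5)/1.5-.5)
T=lambda U,V:('top0',(U+.5)/5-.5+150,(V+.5)/5-.5+140)
S=lambda U,V:('scene0',(U+.5)/5-.5+220,(V+.5)/5-.5+160)
print('cone',atz(*W(187,195),95).round(1),'fl',atz(*W(204.5,187.5),66).round(1),'pl',atz(*W(308,105),112).round(1),'pr',atz(*W(24,107),112).round(1))
print(tri([W(187,195),T(504,265)]),tri([W(187,195),T(504,265),S(253,229)]),tri([W(204.5,187.5),T(506,268)]))
print('top',atz(*T(504,265),95),atz(*T(506,268),66))
print([ (n,atz(*W(*a),10).round(1)) for n,a in [('c',(73,41)),('d',(116,301))]], 'lug',atz(*W(223,273),64).round(1),'tab',atz(*W(260,102),64).round(1))
```

```text
cone [596.9  19.5  95. ] fl [596.  20.  66.] pl [548.9  92.7 112. ] pr [550.2 -52.5 112. ]
(array([596.93875873,  20.85275314,  98.46513275]), [0.4333935087703184, 0.43339350877009164]) (array([595.53758763,  20.07067973, 102.8278494 ]), [2.3127087048727892, 1.5556543079762117, 3.4507142808589757]) (array([597.22465994,  20.32920901,  66.81098544]), [1.3079797308643055, 1.3079797308640777])
top [597.72294191  20.96918722  95.        ] [598.61883059  20.40338387  66.        ]
[('c', array([504.5, -78.3,  10. ])), ('d', array([690.6, -77.2,  10. ]))] lug [652.1  26.1  64. ] tab [545.5  57.6  64. ]
```

Run:
```python
from h import *
print(delta([539.5,20.4,135],np.pi-.003))
```

```text
(array([ 0.0002, -0.0003,  0.0045]), array([ 100.8, -110.2,  115.7]))
```

Emit:
{"fn": "step_arm", "kwargs": {
  "increments": "0 0 0.004 8 -10 0 -1;0 0 0.004 25 -30 5 -1;0 0 0.004 48 -55 15 -1;0 0 0.004 70 -80 30 -1;0 0 0.004 90 -100 50 -1;0 0 0.004 101 -110 75 -1;0 0 0.004 101 -110 95 -1;0 0 0.004 101 -110 110 -1;0 0 0.004 101 -110 116 -1;0 0 0.004 101 -110 116 -1;0 0 0.004 101 -110 116 -1"
}}

```text
time: 8.0
tool_pos: [540.0, 19.9, 135.4]
tcp_rot: [-3.142, 0.001, 3.138]
contact_force: [0.5, 0.6, -4.9]
grip_width: 18.1
```

Run:
```python
from h import *
o=get_obs();print(o['time'],o['tool_pos'],o['tcp_rot'],o['contact_force'])
snap('wrist','w5');snap('scene','s5');snap('top','t5')
crop('w5',0,0,512,384,1.5,'w5c');crop('s5',220,150,330,260,6,'s5c')
print(delta([539.5,20.4,88.7],np.pi-.003))
```

```text
8.0 [540.04678693  19.87456019 135.37883193] [-3.14152514e+00  1.39047837e-03  3.13812527e+00] [ 0.53862095  0.55854302 -4.87603892]
(array([-0.    ,  0.0011, -0.0006]), array([ 0.4,  0.6, 46.5]))
```

View pics/w5c.png

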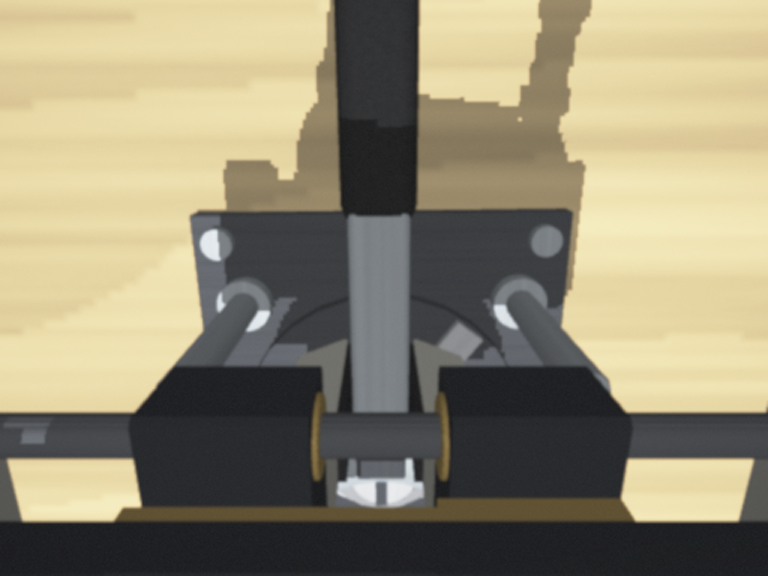

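View pics/s5c.png

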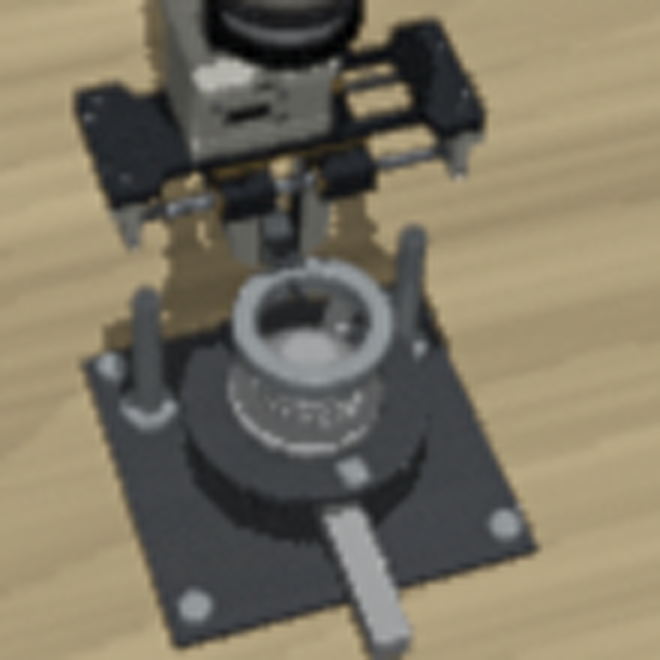

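Emit:
{"fn": "step_arm", "kwargs": {
  "increments": "0 0 0 0.3 0.5 5 -1;0 0 0 0.3 0.5 10 -1;0 0 0 0.3 0.5 14 -1;0 0 0 0.3 0.5 18 -1;0 0 0 0.3 0.5 22 -1;0 0 0 0.3 0.5 26 -1;0 0 0 0.3 0.5 29 -1;0 0 0 0.3 0.5 29 -1;0 0 0 0.3 0.5 29 -1"
}}

```text
time: 9.28
tool_pos: [539.2, 20.3, 105.8]
tcp_rot: [3.142, -0.0, 3.138]
contact_force: [-1.6, -0.4, -1.5]
grip_width: 17.6
```

Run:
```python
from h import *
o=get_obs();print(o['time'],o['tool_pos'],o['tcp_rot'],o['contact_force'],o['moment'])
snap('scene','s6')
crop('s6',220,150,330,260,6,'s6c')
```

```text
9.275 [539.15091348  20.26297669 105.83545863] [ 3.14154882e+00 -6.28125648e-05  3.13777847e+00] [-1.58947836 -0.43030915 -1.48132755] [0.01449058 0.25830872 0.02739567]
```

View pics/s6c.png

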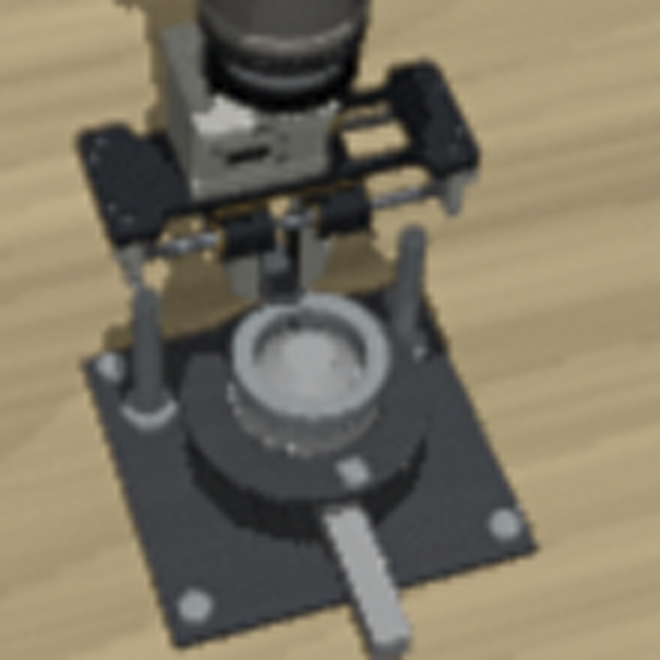

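Run:
```python
from h import *
for y in (-75,115):
  for z in (112,120,130,140,150,160): print(y,z,((proj('s6',[540,y,z])-[220,150]+.5)*6-.5).round(0))
print(((proj('s6',[550,-53,112])-[220,150]+.5)*6-.5).round(0))
```

```text
-75 112 [101. 285.]
-75 120 [100. 276.]
-75 130 [ 99. 263.]
-75 140 [ 99. 250.]
-75 150 [ 98. 237.]
-75 160 [ 97. 224.]
115 112 [448. 207.]
115 120 [450. 197.]
115 130 [451. 184.]
115 140 [453. 171.]
115 150 [455. 158.]
115 160 [457. 145.]
[147. 291.]
```

Run:
```python
from h import *
from scipy.optimize import least_squares
for (U,V) in [(137,288),(455,213),(118,240),(440,165)]:
  for z in (112,120,130,140,150): print((U,V),z,atz('s6',(U+.5)/6-.5+220,(V+.5)/6-.5+150,z).round(0)-[539,20,0])
crop('s6',220,150,310,220,8,'s6d')
```

```text
(137, 288) 112 [  8. -78. 112.]
(137, 288) 120 [ 14. -79. 120.]
(137, 288) 130 [ 22. -81. 130.]
(137, 288) 140 [ 30. -83. 140.]
(137, 288) 150 [ 38. -85. 150.]
(455, 213) 112 [  6.  97. 112.]
(455, 213) 120 [ 12.  94. 120.]
(455, 213) 130 [ 20.  90. 130.]
(455, 213) 140 [ 28.  86. 140.]
(455, 213) 150 [ 36.  82. 150.]
(118, 240) 112 [-26. -79. 112.]
(118, 240) 120 [-19. -80. 120.]
(118, 240) 130 [-11. -82. 130.]
(118, 240) 140 [ -3. -84. 140.]
(118, 240) 150 [  5. -86. 150.]
(440, 165) 112 [-28. 101. 112.]
(440, 165) 120 [-22.  98. 120.]
(440, 165) 130 [-13.  94. 130.]
(440, 165) 140 [ -5.  90. 140.]
(440, 165) 150 [  3.  86. 150.]
```

View pics/s6d.png

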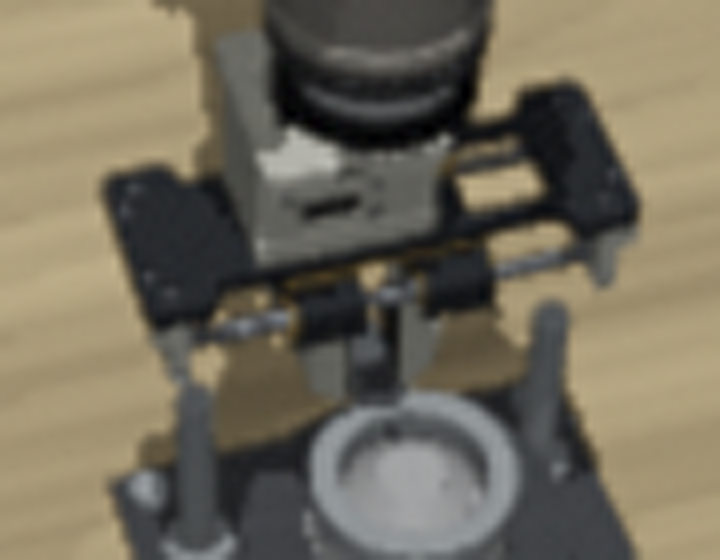

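Emit:
{"fn": "step_arm", "kwargs": {
  "increments": "0 0 0 0.3 0 3 -1;0 0 0 0.3 0 6 -1;0 0 0 0.3 0 9 -1;0 0 0 0.3 0 12 -1;0 0 0 0.3 0 14 -1;0 0 0 0.3 0 15.5 -1;0 0 0 0.3 0 16.5 -1;0 0 0 0.3 0 16.5 -1"
}}

```text
time: 10.32
tool_pos: [538.7, 20.3, 89.2]
tcp_rot: [3.141, -0.0, 3.138]
contact_force: [-3.7, 0.4, -1.9]
grip_width: 17.8
```

Run:
```python
from h import *
o=get_obs();print(o['time'],o['tool_pos'],o['tcp_rot'],o['contact_force'],o['moment'])
snap('scene','s7')
crop('s7',220,150,330,260,6,'s7c')
```

```text
10.325 [538.71889084  20.34029922  89.19190955] [ 3.14143987e+00 -4.61233142e-04  3.13789344e+00] [-3.70843095  0.38839432 -1.92963949] [0.07146517 0.59081274 0.01016023]
```

View pics/s7c.png

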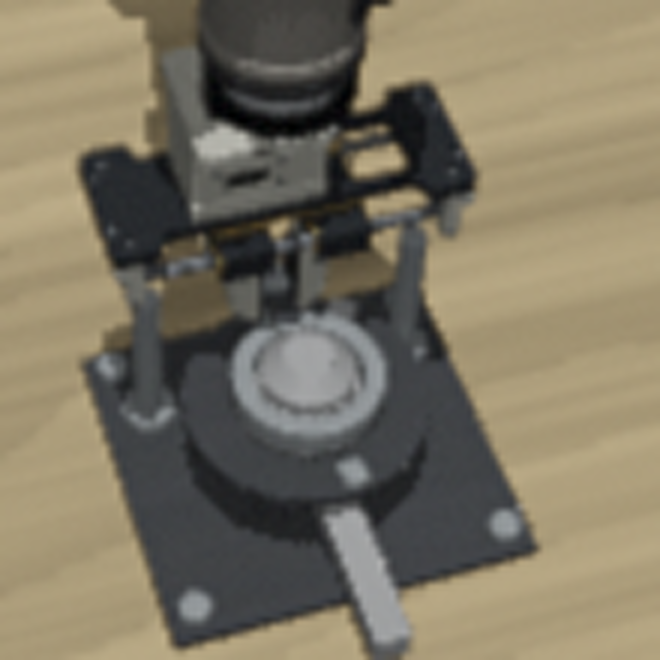

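Emit:
{"fn": "step_arm", "kwargs": {
  "increments": "0 0 0 0 0 0 -0.15;0 0 0 0 0 0 -0.15;0 0 0 0 0 0 -0.15;0 0 0 0 0 -3 -0.15;0 0 0 0 0 -15 -0.15;0 0 0 0 0 -35 -0.15;0 0 0 20 0 -55 -0.15;0 0 0 50 0 -70 -0.15;0 0 0 80 0 -80 -0.15;0 0 0 100 0 -80 -0.15;0 0 0 103 0 -80 -0.15;0 0 0 103 0 -80 -0.15"
}}

```text
time: 11.88
tool_pos: [436.7, 20.6, 169.8]
tcp_rot: [-3.142, 0.002, 3.138]
contact_force: [-0.3, -0.4, -0.5]
grip_width: 39.1
```

Run:
```python
from h import *
o=get_obs();print(o['time'],o['tool_pos'],o['tcp_rot'],o['contact_force'],o['grip_width'])
snap('wrist','w8');snap('scene','s8');snap('top','t8')
crop('w8',0,0,512,384,1.5,'w8c');crop('s8',220,130,330,240,6,'s8c')
```

```text
11.875 [436.74439245  20.57814666 169.76917846] [-3.14151704e+00  1.58114320e-03  3.13768130e+00] [-0.25954317 -0.44658452 -0.4626147 ] 39.06490784831542
```

View pics/w8c.png

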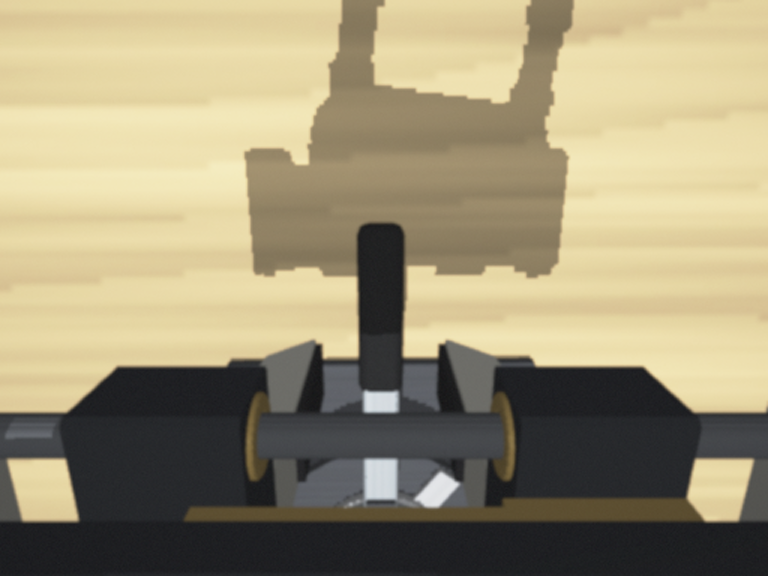

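View pics/s8c.png

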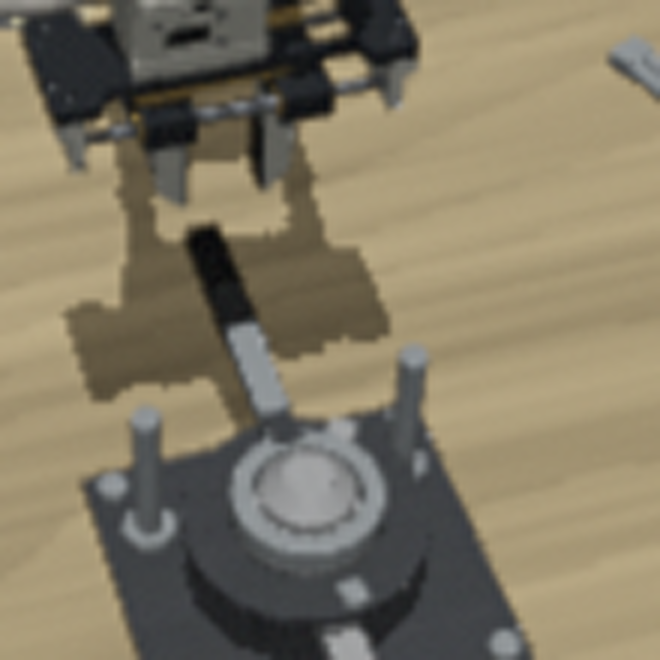

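Run:
```python
from h import *
W=lambda U,V:('w8',(U+.5)/1.5-.5,(V+.5)/1.5-.5)
S=lambda U,V:('s8',(U+.5)/6-.5+220,(V+.5)/6-.5+130)
for n,a,b in [('end',(381,224),(203,228)),('gs',(381,390),(240,323))]:
    print(n,tri([W(*a),S(*b)]),atz(*W(*a),84).round(1))
for a in [(358,240),(405,240),(361,385),(403,385)]: print(atz(*W(*a),80).round(1))
print(delta([437,20.5,82],np.pi-.003))
crop('t8',220,150,290,240,8,'t8c')
```

```text
end (array([399.31581747,  20.32016648,  74.0495067 ]), [0.3522105557969852, 0.3522105557970016]) [397.4  20.   84. ]
gs (array([480.78766933,  18.90845602,  81.10661511]), [0.8484614112790916, 0.8484614112791214]) [479.4  19.7  84. ]
[405.4   9.5  80. ]
[405.5  30.8  80. ]
[478.8   9.8  80. ]
[478.9  30.7  80. ]
(array([ 0.0001,  0.0004, -0.0008]), array([-0.3, -0.1, 87.2]))
```

View pics/t8c.png

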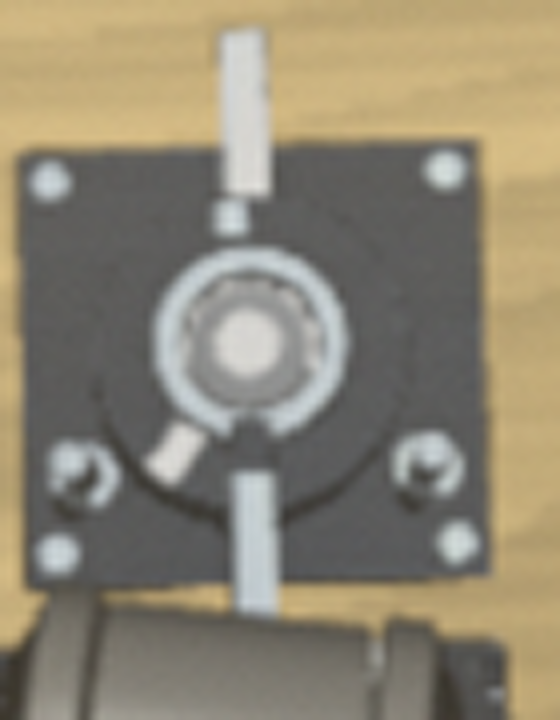

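Emit:
{"fn": "step_arm", "kwargs": {
  "increments": "0 0 0 0 0 20 -0.15;0 0 0 0 0 45 -0.15;0 0 0 0 0 65 -0.15;0 0 0 0 0 80 -0.15;0 0 0 0 0 88 -0.15;0 0 0 0 0 88 -0.15;0 0 0 0 0 88 -1;0 0 0 0 0 88 -1;0 0 0 0 0 88 -1;0 0 0 0 0 88 -1;0 0 0 0 0 88 -1"
}}

```text
time: 13.4
tool_pos: [436.2, 20.7, 81.4]
tcp_rot: [3.142, 0.001, 3.138]
contact_force: [0.4, 0.0, 0.2]
grip_width: 21.8
```

```bash
cat > arc.py <<'E'
from h import *
import sys
o=get_obs(); print(o['time'],o['tool_pos'].round(1),o['tcp_rot'].round(4),o['contact_force'].round(1),o['moment'].round(2),o['grip_width'])
T=T_tool(o); C=np.array([597,20.2]); d=T[:2,3]-C
print('radius',np.hypot(*d),'handle ang (cw+ from -x)',np.arctan2(d[1],-d[0]), 'tool', np.pi-(o['tcp_rot'][2]%(2*np.pi)))
Ti=np.linalg.inv(T); z=T[2,3]
c=(Ti@[C[0],C[1],z,1])[:3]
for th in map(float,sys.argv[1:]):
    a=th
    p=np.r_[C+160*np.array([-np.cos(a),np.sin(a)]),z,1]
    print(th,'turn',round(a-(np.pi-(o['tcp_rot'][2]%(2*np.pi))),3),(Ti@p)[:3].round(1))
E
python3 arc.py -.07 -.15 -.23 -.31 -.39 -.47 -.55 -.62 -.68
```

```text
13.4 [436.2  20.7  81.4] [3.1416e+00 8.0000e-04 3.1378e+00] [0.4 0.  0.2] [ 0.08 -0.18  0.01] 21.751999110042597
radius 160.77193259310786 handle ang (cw+ from -x) 0.00287446374953024 tool 0.003801951537763859
-0.07 turn -0.074 [ -1.2 -11.6   0. ]
-0.15 turn -0.154 [ -2.7 -24.4   0. ]
-0.23 turn -0.234 [ -5.1 -36.9   0. ]
-0.31 turn -0.314 [ -8.6 -49.2   0. ]
-0.39 turn -0.394 [-13.  -61.2   0. ]
-0.47 turn -0.474 [-18.4 -72.9   0. ]
-0.55 turn -0.554 [-24.7 -84.    0. ]
-0.62 turn -0.624 [-30.9 -93.3   0. ]
-0.68 turn -0.684 [ -36.7 -100.9    0. ]
```

Emit:
{"fn": "step_arm", "kwargs": {
  "increments": "0 0 -0.034 0 -5.5 0 -1;0 0 -0.074 -0.5 -12 0 -1;0 0 -0.154 -2 -24.5 0 -1;0 0 -0.234 -4.5 -37 0 -1;0 0 -0.314 -8 -49.5 0 -1;0 0 -0.394 -12.5 -61.5 0 -1;0 0 -0.474 -17.8 -73.2 0 -1;0 0 -0.554 -24 -84.5 0 -1;0 0 -0.624 -30.3 -93.8 0 -1;0 0 -0.624 -30.3 -93.8 0 -1;0 0 -0.624 -30.3 -93.8 0 -1"
}}

```text
time: 14.78
tool_pos: [464.5, -72.9, 80.8]
tcp_rot: [3.14, -0.002, -2.522]
contact_force: [-5.5, -1.9, 1.9]
grip_width: 21.8
```

```bash
python3 - <<'E'
from h import *
snap('top','t9');crop('t9',220,150,290,240,8,'t9c')
snap('scene','s9');crop('s9',220,130,330,240,6,'s9c')
E
python3 arc.py -.5 -.4 -.3 -.2 -.1 0 .1 .2 .3 .4 .5 .6 .65
```

```text
14.875 [464.5 -72.9  80.9] [ 3.1397e+00 -2.0000e-03 -2.5224e+00] [-5.1 -2.   1.4] [-0.23  0.76  0.26] 21.71368451577006
radius 161.89447367320935 handle ang (cw+ from -x) -0.6123746477201817 tool -0.6192137428746909
-0.5 turn 0.119 [-3.  17.9  0. ]
-0.4 turn 0.219 [-5.7 33.7  0.1]
-0.3 turn 0.319 [-10.   49.1   0.1]
-0.2 turn 0.419 [-15.7  64.    0.1]
-0.1 turn 0.519 [-23.   78.3   0.1]
0.0 turn 0.619 [-31.6  91.8   0.1]
0.1 turn 0.719 [-4.150e+01  1.043e+02  1.000e-01]
0.2 turn 0.819 [-5.260e+01  1.158e+02  1.000e-01]
0.3 turn 0.919 [-6.490e+01  1.261e+02  1.000e-01]
0.4 turn 1.019 [-7.800e+01  1.352e+02  1.000e-01]
0.5 turn 1.119 [-9.210e+01  1.429e+02  1.000e-01]
0.6 turn 1.219 [-1.068e+02  1.491e+02  1.000e-01]
0.65 turn 1.269 [-1.144e+02  1.517e+02  1.000e-01]
```

View pics/t9c.png

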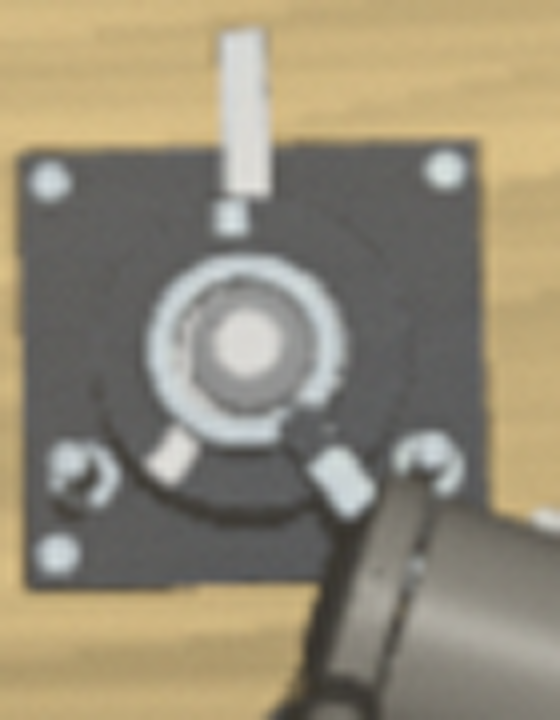

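View pics/s9c.png

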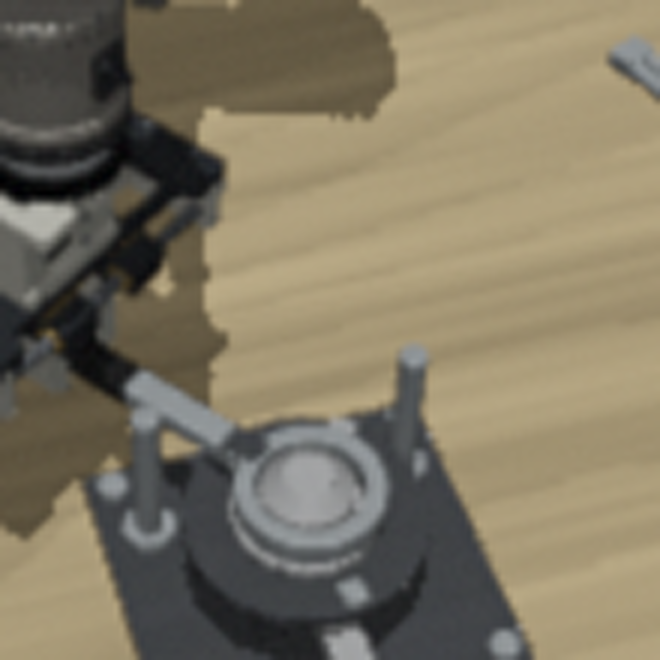

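Emit:
{"fn": "step_arm", "kwargs": {
  "increments": "0 0 0.05 -1.8 7 0 -1;0 0 0.119 -3 17.9 0 -1;0 0 0.219 -5.7 33.7 0 -1;0 0 0.319 -10 49.1 0 -1;0 0 0.419 -15.7 64 0 -1;0 0 0.519 -23 78.3 0 -1;0 0 0.619 -31.6 91.8 0 -1;0 0 0.719 -41.5 104.3 0 -1;0 0 0.819 -52.6 115.8 0 -1;0 0 0.919 -64.9 126.1 0 -1;0 0 1.019 -78 135.2 0 -1;0 0 1.119 -92.1 142.9 0 -1;0 0 1.219 -106.8 149.1 0 -1;0 0 1.269 -114.4 151.7 0 -1;0 0 1.269 -114.4 151.7 0 -1;0 0 1.269 -114.4 151.7 0 -1"
}}

```text
time: 16.88
tool_pos: [467.5, 117.6, 80.5]
tcp_rot: [-3.138, -0.006, 2.491]
contact_force: [-10.5, 2.2, 4.6]
grip_width: 22.1
```

```bash
python3 - <<'E'
from h import *
snap('top','t10');crop('t10',220,150,290,240,8,'t10c')
snap('scene','s10');crop('s10',220,130,330,240,6,'s10c')
E
python3 arc.py .5 .4 .3 .2 .1 0 -.1 -.2 -.3 -.4 -.5 -.6 -.65
```

```text
16.975 [467.5 117.5  80.5] [-3.1382 -0.0058  2.4904] [-9.6  2.7  4.1] [ 0.23  1.36 -0.31] 21.79612927936045
radius 162.0034607577546 handle ang (cw+ from -x) 0.6443348517881393 tool 0.6512137263921804
0.5 turn -0.151 [ -3.8 -23.    0.1]
0.4 turn -0.251 [ -7.  -38.7   0.1]
0.3 turn -0.351 [-11.8 -53.9   0.1]
0.2 turn -0.451 [-18.  -68.7   0.1]
0.1 turn -0.551 [-25.7 -82.7   0.1]
0.0 turn -0.651 [-34.7 -95.9   0.1]
-0.1 turn -0.751 [-4.510e+01 -1.081e+02  1.000e-01]
-0.2 turn -0.851 [-5.650e+01 -1.192e+02  1.000e-01]
-0.3 turn -0.951 [ -69.1 -129.1    0. ]
-0.4 turn -1.051 [ -82.6 -137.8   -0. ]
-0.5 turn -1.151 [-9.68e+01 -1.45e+02 -1.00e-01]
-0.6 turn -1.251 [-1.117e+02 -1.508e+02 -1.000e-01]
-0.65 turn -1.301 [-119.4 -153.1   -0.2]
```

View pics/t10c.png

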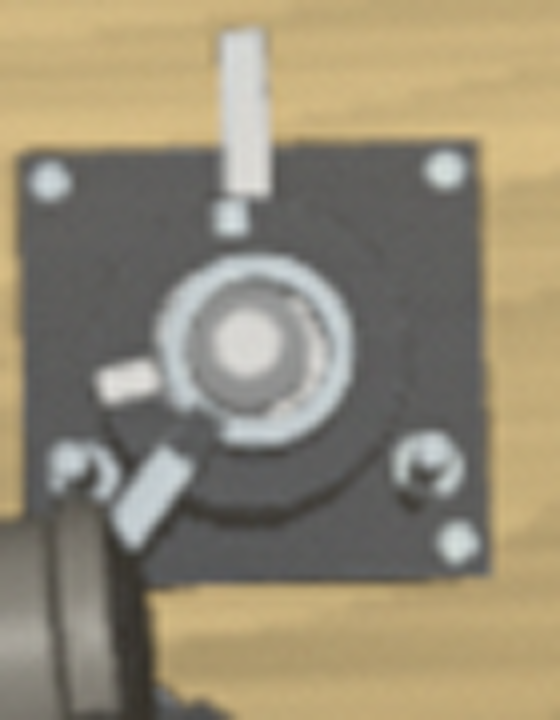

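View pics/s10c.png

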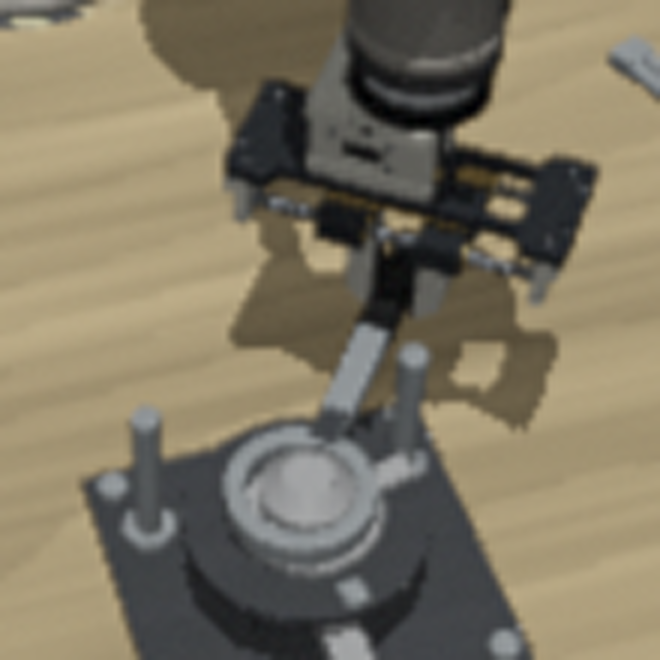

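Emit:
{"fn": "step_arm", "kwargs": {
  "increments": "0 0 -0.06 -1.5 -9 0 -1;0 0 -0.151 -3.5 -23 0 -1;0 0 -0.251 -6.5 -38.7 0 -1;0 0 -0.351 -11.3 -54 0 -1;0 0 -0.451 -17.5 -69 0 -1;0 0 -0.551 -25 -83 0 -1;0 0 -0.651 -34 -96.3 0 -1;0 0 -0.751 -44.5 -108.6 0 -1;0 0 -0.851 -56 -119.7 0 -1;0 0 -0.951 -68.5 -129.7 0 -1;0 0 -1.051 -82 -138.5 0 -1;0 0 -1.151 -96.3 -145.8 0 -1;0 0 -1.251 -111.3 -151.6 0 -1;0 0 -1.32 -122 -154.5 0 -1;0 0 -1.32 -122 -154.5 0 -1;0 0 -1.32 -122 -154.5 0 -1"
}}

```text
time: 18.98
tool_pos: [473.4, -79.6, 80.8]
tcp_rot: [3.139, -0.002, -2.471]
contact_force: [-4.0, -2.2, 0.7]
grip_width: 21.9
```

```bash
python3 - <<'E'
from h import *
snap('top','t11');crop('t11',220,150,290,240,8,'t11c')
E
python3 arc.py -.5 -.4 -.3 -.2 -.1 0 .1 .2 .3 .4 .5 .6 .68
```

```text
19.025 [473.6 -79.8  80.9] [ 3.1400e+00 -1.5000e-03 -2.4711e+00] [-4.7 -1.9  0.2] [-0.16  0.88  0.28] 21.67470105213187
radius 158.8212475179171 handle ang (cw+ from -x) -0.680791919485857 tool -0.6705298367199406
-0.5 turn 0.171 [-1.1 28.8  0. ]
-0.4 turn 0.271 [-4.6 44.4  0.1]
-0.3 turn 0.371 [-9.7 59.6  0.1]
-0.2 turn 0.471 [-16.2  74.2   0.1]
-0.1 turn 0.571 [-24.2  88.    0.1]
0.0 turn 0.671 [-3.350e+01  1.011e+02  1.000e-01]
0.1 turn 0.771 [-4.400e+01  1.131e+02  1.000e-01]
0.2 turn 0.871 [-5.57e+01  1.24e+02  1.00e-01]
0.3 turn 0.971 [-6.840e+01  1.337e+02  1.000e-01]
0.4 turn 1.071 [-8.21e+01  1.42e+02  1.00e-01]
0.5 turn 1.171 [-9.65e+01  1.49e+02  1.00e-01]
0.6 turn 1.271 [-1.115e+02  1.545e+02  1.000e-01]
0.68 turn 1.351 [-1.239e+02  1.578e+02  1.000e-01]
```

View pics/t11c.png

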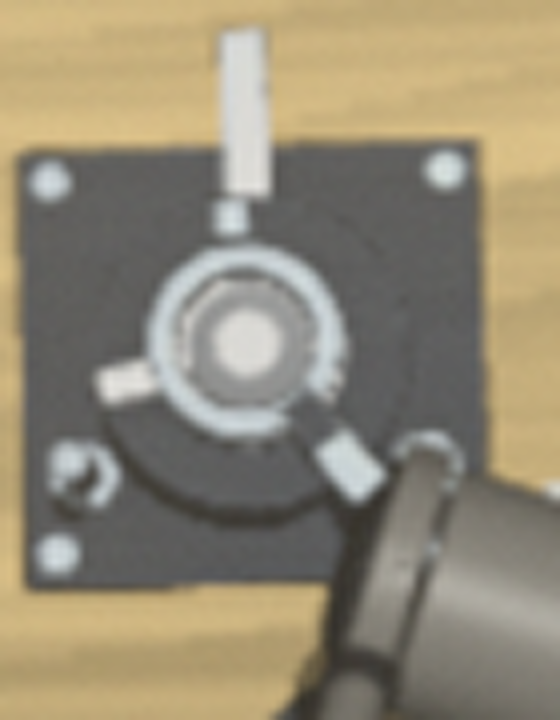

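Emit:
{"fn": "step_arm", "kwargs": {
  "increments": "0 0 0.08 0 13 0 -1;0 0 0.171 -1.1 28.8 0 -1;0 0 0.271 -4.6 44.4 0 -1;0 0 0.371 -9.7 59.6 0 -1;0 0 0.471 -16.2 74.2 0 -1;0 0 0.571 -24.2 88 0 -1;0 0 0.671 -33.5 101.1 0 -1;0 0 0.771 -44 113.1 0 -1;0 0 0.871 -55.7 124 0 -1;0 0 0.971 -68.4 133.7 0 -1;0 0 1.071 -82.1 142 0 -1;0 0 1.171 -96.5 149 0 -1;0 0 1.271 -111.5 154.5 0 -1;0 0 1.351 -123.9 157.8 0 -1;0 0 1.351 -123.9 157.8 0 -1;0 0 1.351 -123.9 157.8 0 -1"
}}

```text
time: 21.02
tool_pos: [470.6, 121.4, 80.6]
tcp_rot: [-3.139, -0.005, 2.46]
contact_force: [-9.3, 1.8, 3.3]
grip_width: 22.0
```

```bash
python3 - <<'E'
from h import *
snap('top','t12');crop('t12',220,150,290,240,8,'t12c')
snap('scene','s12');crop('s12',220,130,330,240,6,'s12c')
E
python3 arc.py .5 .4 .3 .2 .1 0 -.1 -.2 -.3 -.4 -.5 -.6 -.68
```

```text
21.125 [470.6 121.3  80.6] [-3.1386 -0.0054  2.4594] [-10.2   0.8   2.7] [ 0.25  1.36 -0.4 ] 21.652776541683895
radius 161.89144168715373 handle ang (cw+ from -x) 0.6748597517220083 tool 0.6821917081665951
0.5 turn -0.182 [ -4.5 -27.8   0.1]
0.4 turn -0.282 [ -8.2 -43.4   0.1]
0.3 turn -0.382 [-13.4 -58.5   0.1]
0.2 turn -0.482 [-20.1 -73.    0.1]
0.1 turn -0.582 [-28.2 -86.8   0.1]
0.0 turn -0.682 [-37.7 -99.7   0.1]
-0.1 turn -0.782 [-4.840e+01 -1.116e+02  1.000e-01]
-0.2 turn -0.882 [ -60.2 -122.4    0. ]
-0.3 turn -0.982 [ -73.1 -131.9    0. ]
-0.4 turn -1.082 [ -86.8 -140.1   -0. ]
-0.5 turn -1.182 [-1.013e+02 -1.469e+02 -1.000e-01]
-0.6 turn -1.282 [-116.3 -152.2   -0.2]
-0.68 turn -1.362 [-128.8 -155.3   -0.2]
```

View pics/t12c.png

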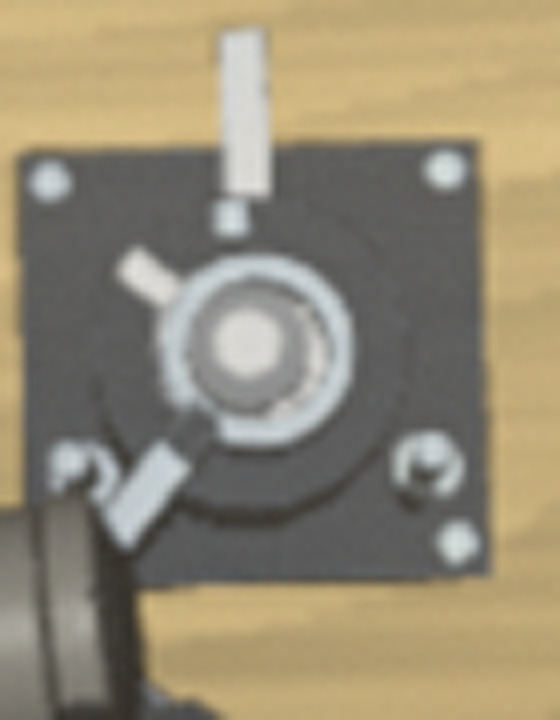

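View pics/s12c.png

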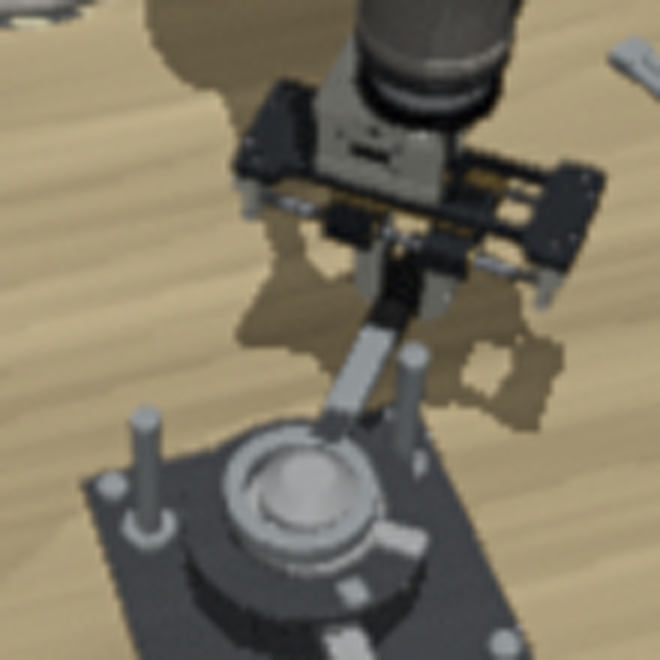

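Emit:
{"fn": "step_arm", "kwargs": {
  "increments": "0 0 -0.08 -1.5 -12 0 -1;0 0 -0.182 -4 -28 0 -1;0 0 -0.282 -7.7 -43.4 0 -1;0 0 -0.382 -13 -58.7 0 -1;0 0 -0.482 -19.5 -73.3 0 -1;0 0 -0.582 -27.6 -87.2 0 -1;0 0 -0.682 -37 -100.2 0 -1;0 0 -0.782 -47.8 -112.1 0 -1;0 0 -0.882 -59.6 -123 0 -1;0 0 -0.982 -72.5 -132.5 0 -1;0 0 -1.082 -86.2 -140.8 0 -1;0 0 -1.182 -100.8 -147.6 0 -1;0 0 -1.282 -115.8 -152.9 0 -1;0 0 -1.35 -126.5 -155.5 0 -1;0 0 -1.35 -126.5 -155.5 0 -1;0 0 -1.35 -126.5 -155.5 0 -1"
}}

```text
time: 23.12
tool_pos: [473.5, -79.8, 81.0]
tcp_rot: [3.141, -0.001, -2.472]
contact_force: [-4.6, -1.9, 0.2]
grip_width: 22.0
```

```bash
python3 arc.py -.5 -.4 -.3 -.2 -.1 0 .1 .2 .25 .3 .4 .5 .6 .68
```

```text
23.125 [473.5 -79.8  81. ] [ 3.1408e+00 -9.0000e-04 -2.4723e+00] [-4.6 -1.9  0.2] [-0.29  0.86  0.2 ] 22.00185065847743
radius 158.87888279908088 handle ang (cw+ from -x) -0.6807341618251406 tool -0.6692914400306211
-0.5 turn 0.169 [-1.2 28.8  0. ]
-0.4 turn 0.269 [-4.6 44.4  0. ]
-0.3 turn 0.369 [-9.7 59.6  0. ]
-0.2 turn 0.469 [-16.2  74.2   0. ]
-0.1 turn 0.569 [-24.1  88.1   0. ]
0.0 turn 0.669 [-33.4 101.1   0. ]
0.1 turn 0.769 [-43.9 113.1   0. ]
0.2 turn 0.869 [-55.6 124.    0. ]
0.25 turn 0.919 [-61.8 129.    0. ]
0.3 turn 0.969 [-68.3 133.7   0. ]
0.4 turn 1.069 [-81.9 142.1   0. ]
0.5 turn 1.169 [-96.3 149.1   0. ]
0.6 turn 1.269 [-111.4  154.6    0. ]
0.68 turn 1.349 [-123.7  157.9    0. ]
```

Emit:
{"fn": "step_arm", "kwargs": {
  "increments": "0 0 0.08 0 13 0 -1;0 0 0.169 -1.2 28.8 0 -1;0 0 0.269 -4.6 44.4 0 -1;0 0 0.369 -9.7 59.6 0 -1;0 0 0.469 -16.2 74.2 0 -1;0 0 0.569 -24.1 88.1 0 -1;0 0 0.669 -33.4 101.1 0 -1;0 0 0.769 -43.9 113.1 0 -1;0 0 0.869 -55.6 124 0 -1;0 0 0.919 -61.8 129 0 -1;0 0 0.969 -68.3 133.7 0 -1;0 0 0.969 -68.3 133.7 0 -1"
}}

```text
time: 24.62
tool_pos: [442.5, 67.7, 80.8]
tcp_rot: [-3.14, -0.004, 2.84]
contact_force: [-8.0, -4.0, 2.5]
grip_width: 21.8
```

```bash
python3 - <<'E'
from h import *
snap('top','t13');crop('t13',220,150,290,240,8,'t13c')
snap('scene','s13');crop('s13',220,130,330,240,6,'s13c')
E
python3 arc.py .3 .35 .4 .45 .5 .55 .6 .65 .7
```

```text
24.725 [442.5  67.5  80.8] [-3.1406 -0.0043  2.8401] [-8.9 -3.1  2. ] [-0.51  1.21 -0.57] 21.907163672874123
radius 161.60929463225088 handle ang (cw+ from -x) 0.29710308632647264 tool 0.3014599199379404
0.3 turn -0.001 [-1.6  0.5 -0. ]
0.35 turn 0.049 [-1.8  8.5 -0. ]
0.4 turn 0.099 [-2.4 16.4 -0. ]
0.45 turn 0.149 [-3.4 24.4 -0. ]
0.5 turn 0.199 [-4.8 32.3 -0.1]
0.55 turn 0.249 [-6.5 40.1 -0.1]
0.6 turn 0.299 [-8.7 47.8 -0.1]
0.65 turn 0.349 [-11.2  55.3  -0.1]
0.7 turn 0.399 [-14.1  62.8  -0.1]
```

View pics/t13c.png

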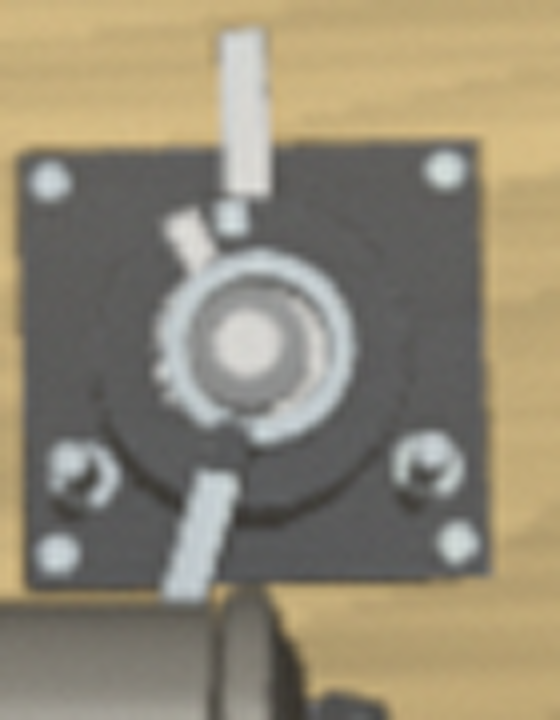

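View pics/s13c.png

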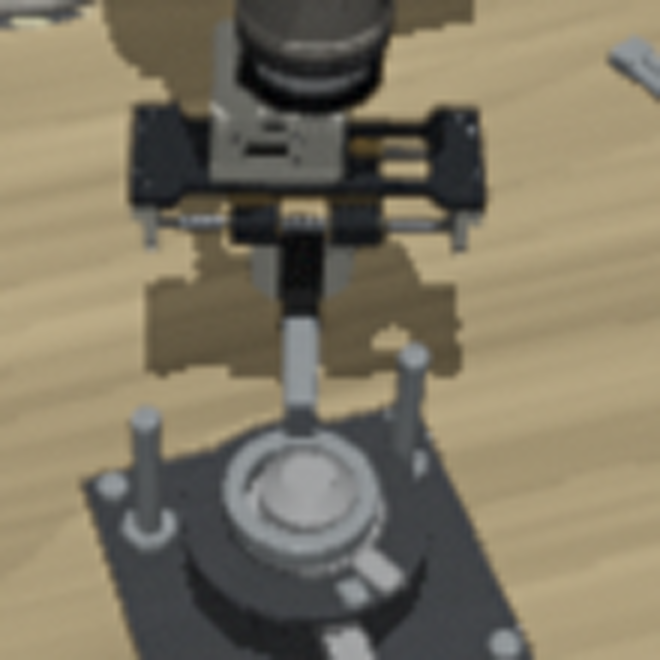

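Emit:
{"fn": "step_arm", "kwargs": {
  "increments": "0 0 0.03 -0.3 5 0 -1;0 0 0.06 -0.8 10 0 -1;0 0 0.09 -1.5 15 0 -1;0 0 0.12 -2 20 0 -1;0 0 0.12 -2 20 0 -1"
}}

```text
time: 25.35
tool_pos: [449.1, 86.0, 80.5]
tcp_rot: [-3.139, -0.006, 2.72]
contact_force: [-11.0, -4.0, 3.3]
grip_width: 21.7
```

```bash
python3 arc.py .3 .4 .5
```

```text
25.35 [449.1  86.   80.5] [-3.1386 -0.0064  2.7202] [-11.   -4.    3.3] [-0.68  1.63 -0.54] 21.68368772114368
radius 161.8719309098443 handle ang (cw+ from -x) 0.41836895658745776 tool 0.4213986414222064
0.3 turn -0.121 [ -3.  -18.9   0. ]
0.4 turn -0.021 [-1.9 -2.9 -0. ]
0.5 turn 0.079 [-2.4 13.1 -0.1]
```

Emit:
{"fn": "step_arm", "kwargs": {
  "increments": "0 0 0.03 0 5 0 -1;0 0 0.06 -0.5 10 0 -1;0 0 0.06 -0.5 10 0 -1"
}}

```text
time: 25.72
tool_pos: [451.7, 94.2, 80.1]
tcp_rot: [-3.135, -0.01, 2.661]
contact_force: [-16.6, -8.9, 5.9]
grip_width: 21.7
```

```bash
python3 - <<'E'
from h import *
snap('top','t14');crop('t14',220,150,290,240,8,'t14c')
E
python3 arc.py .4 .5 .6
```

```text
25.775 [451.7  94.2  80.1] [-3.1349 -0.0095  2.6615] [-15.2  -8.    6.3] [-1.3   2.4  -0.25] 21.756648895485554
radius 163.0640445493452 handle ang (cw+ from -x) 0.47081752408786925 tool 0.4800766224380446
0.4 turn -0.08 [ -3.6 -11.3   0. ]
0.5 turn 0.02 [-3.1  4.7 -0.1]
0.6 turn 0.12 [-4.2 20.7 -0.2]
```

View pics/t14c.png

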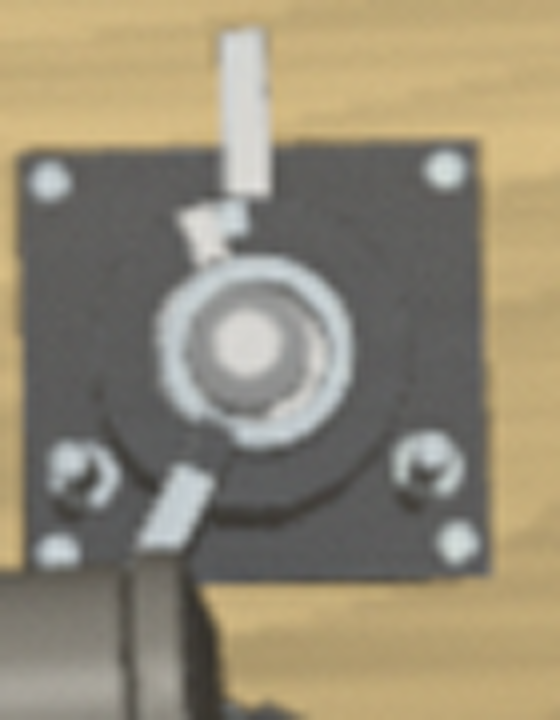

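Emit:
{"fn": "step_arm", "kwargs": {
  "increments": "0 0 0.03 0 4 0 -1;0 0 0.03 0 4 0 -1"
}}

```text
time: 26.02
tool_pos: [452.8, 97.3, 80.0]
tcp_rot: [-3.133, -0.01, 2.633]
contact_force: [-17.9, -10.9, 6.2]
grip_width: 21.7
```

```bash
python3 - <<'E'
from h import *
snap('scene','s15');crop('s15',240,175,310,230,10,'s15c')
E
python3 arc.py .4 .45 .5
```

```text
26.075 [452.8  97.2  80. ] [-3.133  -0.0102  2.6326] [-19.  -11.    6.6] [-1.72  2.74  0.1 ] 21.81173753626347
radius 163.47855141040446 handle ang (cw+ from -x) 0.49077380668962106 tool 0.5089489634835664
0.4 turn -0.109 [ -4.4 -14.4   0.1]
0.45 turn -0.059 [-3.7 -6.5  0. ]
0.5 turn -0.009 [-3.5  1.5 -0. ]
```

View pics/s15c.png

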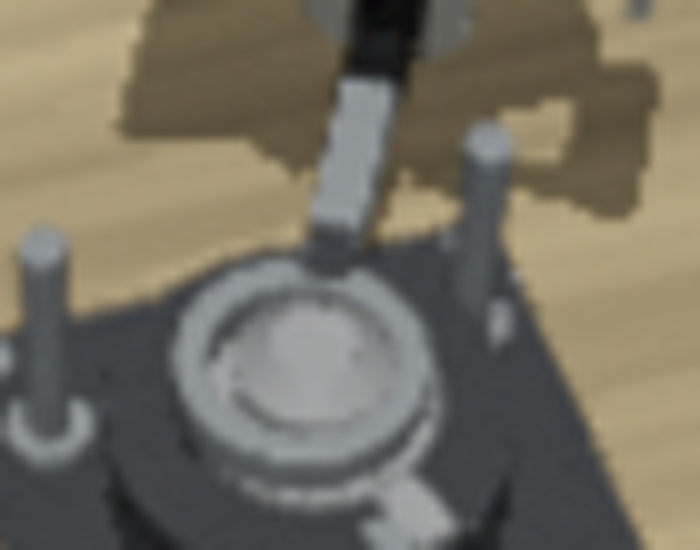

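Emit:
{"fn": "step_arm", "kwargs": {
  "increments": "0 0 -0.03 -1 -4 0 -1;0 0 -0.06 -2 -8 0 -1;0 0 -0.06 -2 -8 0 -1;0 0 -0.06 -2 -8 0 -0.15;0 0 -0.06 -2 -8 0 -0.15;0 0 -0.06 -2 -8 0 -0.15;0 0 -0.06 -2 -8 0 -0.15"
}}

```text
time: 26.95
tool_pos: [457.0, 90.5, 81.4]
tcp_rot: [3.141, 0.001, 2.692]
contact_force: [-2.1, -0.6, -0.0]
grip_width: 38.9
```

```bash
python3 arc.py
python3 - <<'E'
from h import *
snap('wrist','w16'); crop('w16',0,0,512,384,1.5,'w16c')
E
```

```text
26.95 [457.   90.5  81.4] [3.1410e+00 7.0000e-04 2.6924e+00] [-2.1 -0.6 -0. ] [-0.18  0.23 -0.01] 38.88175189678468
radius 156.61952328381756 handle ang (cw+ from -x) 0.4652504882337857 tool 0.44915793541281657
```

View pics/w16c.png

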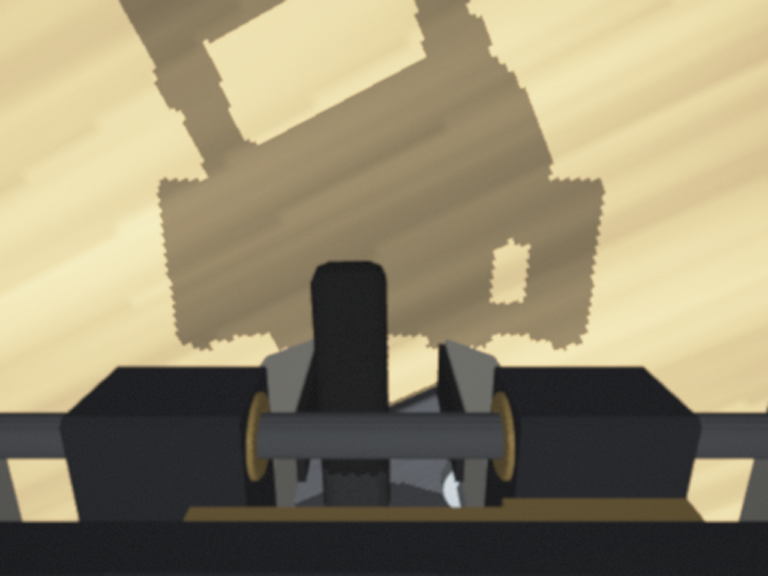

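Emit:
{"fn": "step_arm", "kwargs": {
  "increments": "0 0 0 0 -3 0 0.2;0 0 0 0 -6 0 0.2;0 0 0 0 -6 0 0.2;0 0 0 0 -6 -10 0.2;0 0 0 0 -6 -30 0.2;0 0 0 0 -6 -60 0.2;0 0 0 20 -6 -90 0.2;0 0 0 40 -6 -120 0.2;0 0 0 60 -6 -140 0.2;0 0 0 60 -6 -140 0.2;0 0 0 60 -6 -140 0.2"
}}

```text
time: 28.38
tool_pos: [400.3, 110.8, 221.0]
tcp_rot: [3.141, 0.0, 2.693]
contact_force: [-0.1, -0.3, -0.2]
grip_width: 54.9
```

Run:
```python
from h import *
o=get_obs();print(o['time'],o['tool_pos'],o['contact_force'],o['dq'].round(3))
snap('wrist','w17'); crop('w17',0,0,512,384,1.5,'w17c')
snap('scene','s17');crop('s17',235,160,315,230,9,'s17c')
snap('top','t17');crop('t17',220,150,290,240,6,'t17c')
```

```text
28.375 [400.3022192  110.79981185 221.01545134] [-0.11298837 -0.31792085 -0.20115266] [-0.007  0.021  0.002  0.     0.001  0.002]
```

View pics/w17c.png

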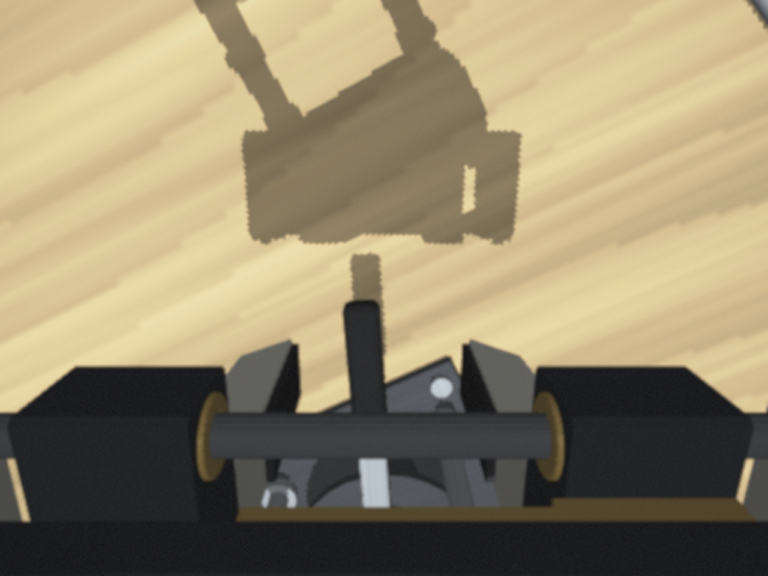

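View pics/s17c.png

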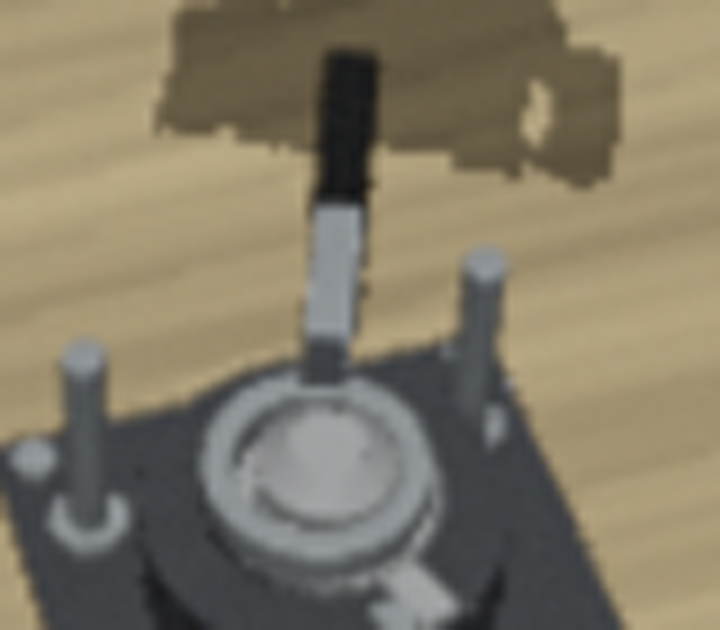

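View pics/t17c.png

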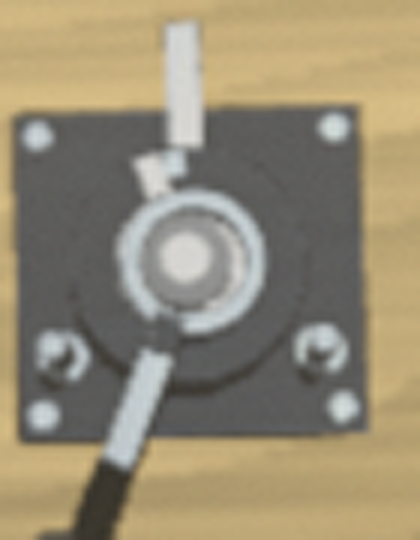

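Run:
```python
from h import *
W=lambda U,V:('w17',(U+.5)/1.5-.5,(V+.5)/1.5-.5)
S=lambda U,V:('s17',(U+.5)/9-.5+235,(V+.5)/9-.5+160)
T=lambda U,V:('t17',(U+.5)/6-.5+220,(V+.5)/6-.5+150)
print('end',tri([W(361,303),S(350,50)]))
print('gs',tri([T(114,463),S(340,205)]))
print('eye',tri([T(193,261),S(318,468)]),atz(*T(193,261),84))
a=[cv2.imread(f'pics/{n}.png').astype(int) for n in('t14','t17')]
d=np.abs(a[0]-a[1]).sum(2)[172:186,236:256]; print(d.max()); 
s=[cv2.imread(f'pics/{n}.png').astype(int) for n in('s15','s17')]
print(np.abs(s[0]-s[1]).sum(2)[222:232,274:288])
snap('top','t18')
print(get_obs()['time'])
crop('t17',235,168,262,192,24,'t17d')
```

```text
end (array([411.09149824,  90.55295065,  77.49734087]), [0.9840436682108769, 0.9840436682109279])
gs (array([487.86376925,  61.19129074,  80.57901968]), [1.1361760520727104, 1.1361760520727142])
eye (array([597.63808879,  16.47640036,  77.34633125]), [0.5468281741145914, 0.5468281741145627]) [597.13544247  16.85456036  84.        ]
135
[[  3  26  95  77  76  41   7   2   1   4   2   2   1   6]
 [ 80 118 121  40  19   5   2   5   5   2   6   4   2   4]
 [ 40  34  49  13   2   0   5   3   5   4   1   7   9   3]
 [ 15   1   6   2   5   6   3   5   4   2  30  20   3   1]
 [  3   6   3   2   1  26   8   5   4   0  38  56  21   6]
 [  1   7   2   4   1  10  10   9   5   8   6  43  19   6]
 [  6   5   1   6   6   2   6  29  12   2   1  17  15   7]
 [  1   1   3   2   3   1   0  18   2   6   2   5   6   4]
 [  5   3   2   4   3   5   3   4   3   0   3   5   4   4]
 [  6   1   3   5   1   7   4   8   5   5   3   3   4   2]]
28.575
```

View pics/t17d.png

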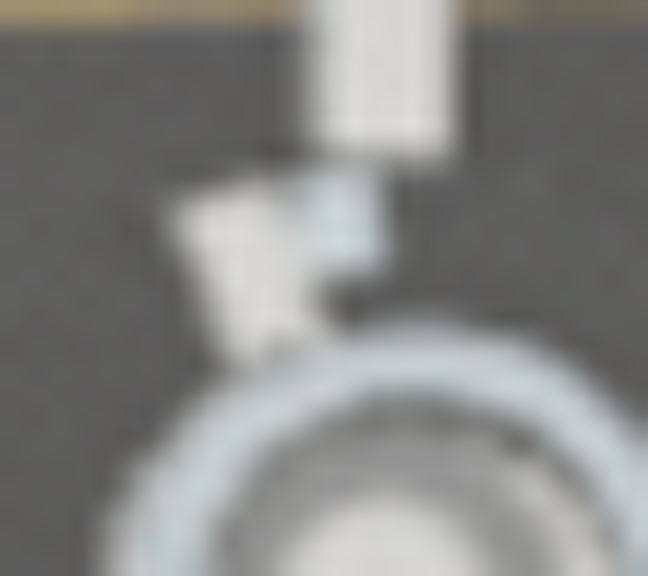

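Run:
```python
from h import *
a=cv2.imread('pics/top0.png').astype(int);b=cv2.imread('pics/t18.png').astype(int);s=np.abs(a-b).sum(2)
for n,(x,y) in dict(bowl=(131,183),jar=(311,131),jar2=(389,171),mug=(386,234),spanner=(340,185)).items(): print(n,s[y-25:y+25,x-15:x+15].max())
c=cv2.imread('pics/s15.png').astype(int);d=cv2.imread('pics/s17.png').astype(int)
print((c-d).sum(2)[224:230,280:288]); print(c.sum(2)[226,276:292],d.sum(2)[226,276:292])
```

```text
bowl 24
jar 26
jar2 26
mug 26
spanner 24
[[  5   3   5   4  -1   7   9   3]
 [  3   5   4   2 -30 -20  -3  -1]
 [  8   5   4   0 -38 -56 -21   6]
 [ 10   9   5   8  -6 -43 -19   6]
 [  6  29  12   2   1 -17 -15  -7]
 [  0  18   2   6   2   5  -6  -4]]
[216 260 351 470 486 488 491 488 422 273 204 202 152 102 121 185] [213 262 350 444 478 483 487 488 460 329 225 196 140 104 117 188]
```

```bash
python3 -c "
from plant import *
print(close_job())"
```

```text
the job is handed in; nothing more can be done
None
```

The nut is tight: its tab sits against the stop lug, and the wrench is seated flat on the nut with the gripper clear. I handed the job in at about 28.6 s of the 72 s allowed.

I carried the wrench by its neck, lowered its eye over the nut and let go. Then I took the rubber grip and made three tightening swings between the uprights, with the pawl slipping on each return. I eased off before letting go and backed the arm away.

**Tab at the lug:** the enlarged top view shows no gap. At the end the push against me rose to about two to three times the level of free turning, as expected at a hard stop.

**Slight disagreement:** after I eased off, the tab's far edge moved about 0.2–0.3 pixel (roughly 0.5–0.8 mm) away from the lug in the scene view. I read this as the stop springing back, but I did not confirm it.

**Wrench flat on the nut:** points on the eye and handle measured 77–81 mm above the table, which fits a flat seat at 66 mm. The eye sits about 3 mm off the nut's centre, within the play of its bore.

**Everything else:** the bowl, jar, mug and spanner look unchanged in the top view. The arm touched nothing at the end, with force readings near 0. The largest force I read was about 23 N, on the wrist while pressing against the stop.

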